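Square up the sample tins and shut the case

ROBOT

A 6-joint arm with a two-finger parallel gripper is mounted at the origin on the work surface. World frame = base frame: x ahead of the robot, y to its left, z up, the work surface at z = 0. Lengths are in m, angles in rad, forces in N, time in s.
With the tool pointing down it reaches from about 0.3 to 0.775 m from the base axis. Payload 14.6 kg.
Tool frame: the origin (TCP) lies at the very end of the fingers, on their centre line; the grasp point (between the pads) lies 19 mm behind it; z points along the fingers, y is the line along which they close (so a half turn about z gives the same grasp; the last joint's range is limited). The gripper opens to 94 mm and grips with 3 to 60 N. Pads are 16 mm wide; open, the fingers measure 119 mm over their backs; the gripper's body (75 mm by 177 mm) begins 78 mm behind the grasp point.
Start: joints at [-1.201, 0.3, 1.521, -0, 1.321, -0.067], TCP at [0.233, -0.498, 0.205] pointing down, gripper open.
Joint ranges: [-3.03, 3.03], [-0.79, 2.21], [0.23, 2.52], [-1.04, 4.18], [0, 3.07], [-2.55, 2.55]. Speed limits (rad/s): [2.22, 2.22, 2.57, 3.14, 3.14, 3.14].

INTERFACE

Orientations are given as [roll, pitch, yaw] about the fixed x, y, z axes, in that order (R = Rz(yaw) Ry(pitch) Rx(roll)).
In Python, from station import ctrl gives the robot as it stands. The module is installed in compiled form; this text tells all that it offers.
- The arm moves only by the tool step_arm, never from a script. Its argument "deltas" is a list of rows, each an object with "dp": the shift along the tool's x, y, z scaled (see below), a list of three; "twist": the turn about the tool's z scaled (see below). In form: [{"dp": [tx, ty, tz], "twist": twist}, ...]. A call has 1 to 12 rows; each row shifts and turns the commanded pose from where the row before left it, along the tool's axes as they then stand; what a row does not reach is not made up. The controller multiplies each number of a shift by 0.04 m and each number of a turn by 4 degrees. A row lasts 1/10 s, in which the tool goes at most 50 mm and 8.59 degrees, less where a joint would pass 70% of its speed; a pose out of reach is approached as far as the arm can. A call with a number of a shift or a turn outside -1 to 1 is refused whole. A call with a gripper value outside its range is refused whole. "gripper" is the opening, from -1 (shut) to 1 (fully open), set as the call begins (left out, the last holds). The fingers move at their own pace and stop on an object; "squeeze" is the grip in N (left out, the last holds). Time passes only in rows, so rows that do not move let the fingers close. It gives the time, the measured TCP pose, the force, the opening and the grip force at its end, in the units of the state.
- ctrl.get_obs(): the state, without advancing time (a new reading comes with each control period).
- ctrl.camera(name): name is "scene" or "top"; returns (picture, depth): 480x640x3 uint8, red, green, blue; 480x640 float32, m along the optical axis (not along the pixel's ray), 0 where there is no reading.
- ctrl.get_calibration(name): a dict with "fx", "fy", "cx", "cy" (pixels), "world_to_cam" (4x4, takes a point from world to camera coordinates). Camera axes: x right, y down, z forward; pixel columns grow to the right and rows downward; lengths in m; the calibration is good to about 2 mm. A picture is of the moment at which its call begins. get_calibration takes no time and is no camera call.
- ctrl.hand_in(): hands the job in; it is judged then, once.
Trained networks look in the newest picture that a camera, given by its name, has taken for a name from the list of things; names that differ only in an ending like _2 or _b are one class to them, and where a whole thing is asked for, a point or a joint stands for the part that bears it (a point fixed in the world has none). Each returns a list of dicts, best first, with "conf" (0 to 1); they miss things now and then, are a little off and sometimes report something else, mostly with a low value. They report only what shows in the picture. A call takes as long as a camera call. They do not tell look-alikes from the thing itself.
- ctrl.spot_in(camera, label): "rect" ([left, top, right, bottom] as shares, 0 to 1, of the picture: columns of its width, rows of its height, round what is visible of it).
- ctrl.cut_out(camera, label): "pixels" (480x640 bool, what is visible of it) and "rect" ([left, top, right, bottom] as shares, 0 to 1, of the picture: columns of its width, rows of its height, round what is visible of it).
The state is a dict: "time_s": time; "qpos": joint angles; "joint_vel": joint speeds; "tau": joint torques, N m; "ee_pos": TCP position; "eef_rot": TCP orientation; "force": force on the tool from outside, world axes, zero at the start; "moment": the same for the moment, N m; "grip_width": finger opening in m; "grip_force": force on a finger pad.
Only numpy, scipy, OpenCV 4.12 (cv2) and the standard library are available. Lean on these libraries where they do the work, as an engineer would, in place of code of your own. Each camera call takes 0.05 s, during which the arm holds its last target. There are 200 camera calls.

TASK

Inside the open sample case, nudge the four flat rectangular tins into one straight row: all flush against the hinge wall nearest the robot and closed up, side by side without gaps, against the end wall on the robot's right. Slide them without lifting them, then lower the clear lid gently until it is fully shut; leave the little round tin in the case and everything else on the counter where it is.

Things in the scene. Friction and masses are not known exactly. Their poses are not given: they have to be found in the camera images.
- case: wooden case fixed to the counter, outside 210 (x) x 360 (y) x 45 high, walls and floor 6 thick. Origin: centre of its underside. It faces away from the robot: its +x points to the hinge wall, nearest the robot, +y to the end wall on the robot's right. Inside: floor at z = 6, hinge wall at x = 99, right-hand end wall at y = 174; rim at z = 45
- lid (a joint): clear plastic lid of the case: 0 = shut flat on the rim, grows as it opens; a stop ends it at 1.25, so it always leans out over the hinge side of the case. Stiff hinge, stays at any angle. Panel 6 thick, 210 from hinge to free edge, its underside on the hinge axis; knob on its outer face, 180 from the hinge, mid-width
- lid_hinge (a point): point on the hinge axis of the lid (axis along the case's y), middle of the rim nearest the robot
- lid_handle (a point): centre of the lid's small dark wooden knob, 35 above the lid's outer face, 180 from the hinge axis (the knob is 12 to 30 thick)
- tin1: flat rectangular metal tin, 40 (its x) x 50 (its y) x 29 high, about 0.12 kg, loose on the floor of the case; one of four alike. Origin: centre of its underside
- tin2: flat rectangular metal tin, 40 (its x) x 50 (its y) x 29 high, about 0.12 kg, loose on the floor of the case; one of four alike. Origin: centre of its underside
- tin3: flat rectangular metal tin, 40 (its x) x 50 (its y) x 29 high, about 0.12 kg, loose on the floor of the case; one of four alike. Origin: centre of its underside
- tin4: flat rectangular metal tin, 40 (its x) x 50 (its y) x 29 high, about 0.12 kg, loose on the floor of the case; one of four alike. Origin: centre of its underside
- balm: small round flat steel tin, 36 dia x 22 high, loose in the case, in its far left corner as the robot sees it; stays there; origin at centre of underside
- jar_a: amber jar, 64 dia x 85 high, loose on the counter left of the case; origin at centre of underside
- jar_b: clear jar, 56 dia x 70 high, loose on the counter left of the case; origin at centre of underside
- weight: brass scale weight with knob, 42 dia x 58 high, loose right of the case; origin at centre of underside
- fishcan: round food can, 72 dia x 50 high, loose right of the case; origin at centre of underside
- scoop: wooden spoon, 200 long, lying on the counter near the robot's left; origin under its middle
- beaker: black plastic cup, 72 dia x 80 high, standing on the counter near the robot's right; origin at centre of underside
Things that resemble listed ones, but are neither listed nor needed, are in the scene too. Leave any red look-alike of the tin1 alone.

How it is judged:
By the outcome, as a careful person would: the job done as asked, in the order asked, and still so for the second after the job is handed in, with the robot touching nothing.
It also fails if it takes over 64 s, if anything falls off the work surface, if the arm or the gripper's body presses on something with over 40 N, if the wrist force passes 120 N, or if a joint passes its speed limit or range.

## Working session

There is one attempt and no reset: what is moved stays moved. The work goes in short steps, Python scripts to look and compute and a tool call to move; the robot and the scene stay as the last step left them, time stands still between calls to the robot, and variables do not carry over. Pictures are saved under pics/ and viewed, at most 10 in all, crops included, and the job is handed in when it is done.

Besides the shell and the picture viewer there is one more tool, called as name(argument=value, ...) on one line, values as JSON. step_arm: Moves the arm, as the interface text tells. Its arguments: {"type":"object","properties":{"deltas":{"type":"array"},"gripper":{"type":"number"},"squeeze":{"type":"number"}},"required":["deltas"]}

```bash
mkdir -p pics; cat > h.py <<'E'
import numpy as np, cv2
from station import ctrl
def shot(cam,name=None):
    im,d=ctrl.camera(cam)
    if name: cv2.imwrite(f'pics/{name}.png',im[:,:,::-1])
    return im,d
def world(cam,d):
    c=ctrl.get_calibration(cam); v,u=np.mgrid[:480,:640]
    p=np.stack([(u-c['cx'])/c['fx']*d,(v-c['cy'])/c['fy']*d,d,np.ones_like(d)],-1)
    return (p@np.linalg.inv(np.array(c['world_to_cam'])).T)[...,:3]
def proj(cam,P):
    c=ctrl.get_calibration(cam); q=np.c_[np.atleast_2d(P),np.ones(len(np.atleast_2d(P)))]@np.array(c['world_to_cam']).T
    return np.c_[c['fx']*q[:,0]/q[:,2]+c['cx'],c['fy']*q[:,1]/q[:,2]+c['cy']]
E
python3 - <<'E'
from h import *
a,_=shot('top'); b,_=shot('scene')
cv2.imwrite('pics/top0.png',a[:,:,::-1]);cv2.imwrite('pics/scene0.png',b[:,:,::-1])
for c in('top','scene'):
    W=np.array(ctrl.get_calibration(c)['world_to_cam']); print(c,np.linalg.inv(W)[:3].round(3))
print(ctrl.get_obs())
for n in ['case','tin1','balm','lid','lid_handle']:
    for r in ctrl.spot_in('top',n): print(n,round(r['conf'],2),(np.array(r['rect'])*[640,480,640,480]).round())
E
```

```text
top [[-0.    -0.99   0.144  0.294]
 [-1.     0.    -0.     0.007]
 [ 0.    -0.144 -0.99   1.29 ]]
scene [[ 0.486  0.511 -0.709  1.455]
 [ 0.874 -0.292  0.388 -0.537]
 [-0.009 -0.808 -0.589  0.916]]
{'time_s': 0.1, 'qpos': array([-1.20062990e+00,  3.00404861e-01,  1.52151084e+00, -8.97994451e-06,
        1.32068282e+00, -6.65851304e-02]), 'joint_vel': array([-0.00116111, -0.00164265, -0.00127925,  0.00215943,  0.0006079 ,
        0.00099792]), 'tau': array([ 3.18115599e-03, -5.32645154e+01, -3.53281474e+01,  7.10438238e-02,
        2.34790274e-02, -4.92987010e-05]), 'ee_pos': array([ 0.23256892, -0.49815747,  0.20495237]), 'eef_rot': array([-3.14058843e+00, -5.82475891e-05,  4.36753757e-01]), 'force': array([-0.0834908 , -1.30220829,  0.04752748]), 'moment': array([-0.04352548, -0.02148521, -0.02519795]), 'grip_force': 0.0, 'grip_width': 0.09385235058892036}
case 0.57 [227. 170. 422. 290.]
tin1 0.94 [433. 221. 456. 244.]
tin1 0.62 [341. 222. 363. 235.]
tin1 0.37 [132. 155. 167. 190.]
balm 0.66 [260. 180. 278. 200.]
lid 0.91 [229. 212. 415. 292.]
lid_handle 0.63 [232. 210. 418. 293.]
```

View pics/top0.png

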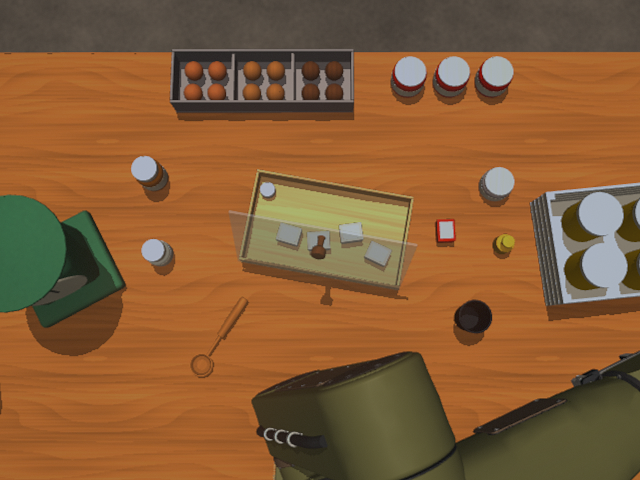

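View pics/scene0.png

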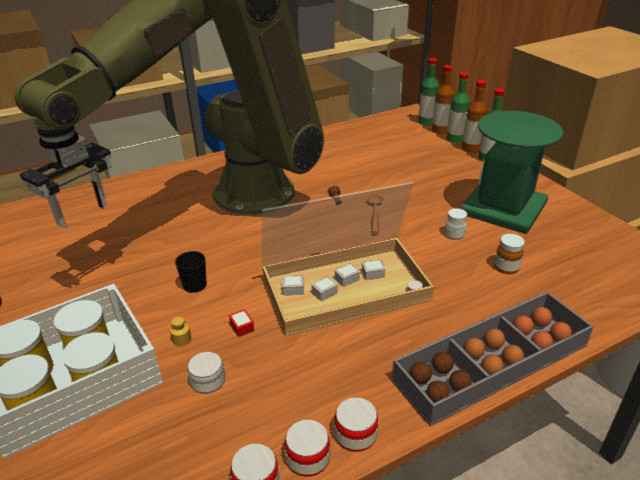

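The top view shows the case at about (227–415, 170–295), with four grey tins under the clear lid at (289,234), (318,240), (351,232) and (377,253). The balm is at (267,190), the knob at (318,246), and the red look-alike outside the case at (446,231). The scene view shows the same four tins inside. Only those four fit the description. Next I measure the case, lid, tins and the gripper's shape, because the lid leans over the work area.

```bash
python3 - <<'E'
from h import *
im,d=shot('top'); P=world('top',d)
s,ds=shot('scene'); S=world('scene',ds)
for n,u,v in [('tinA',289,234),('tinB',312,236),('tinC',351,232),('tinD',377,253),('balm',267,189),('floor',330,205),('lidL',232,215),('lidR',412,247),('knob',318,240),('weight',505,242),('cupr',473,302)]: print(n,P[v,u].round(3))
for n,u,v in [('knob',335,191),('lid',300,225),('lidTL',264,209),('lidTR',411,188),('balm',414,286),('t1',293,280),('t2',324,286),('t3',347,270),('t4',373,265)]: print('s',n,S[v,u].round(3))
# gripper cloud
m=(np.abs(S[...,0]-.233)<.2)&(np.abs(S[...,1]+.498)<.2)&(S[...,2]>.19)&(ds>0)
Q=S[m]; c,q=np.cos(.4368),np.sin(.4368)
x=(Q[:,0]-.233)*c+(Q[:,1]+.498)*q; y=-(Q[:,0]-.233)*q+(Q[:,1]+.498)*c
for h in range(0,340,20):
    k=(Q[:,2]-.205>h/1e3)&(Q[:,2]-.205<=h/1e3+.02)
    if k.any(): print(h,k.sum(),(np.percentile(x[k],[1,99])*1e3).round(),(np.percentile(y[k],[1,99])*1e3).round())
# rim pixels
m=(P[...,2]>.040)&(P[...,2]<.050)&(P[...,0]>.35)&(P[...,0]<.75)&(abs(P[...,1])<.3)
R=P[m][:,:2].astype(np.float32); print(len(R),cv2.minAreaRect(R))
o=im[150:310,210:440]; o=cv2.resize(o,None,fx=3.4,fy=3.4,interpolation=cv2.INTER_CUBIC); cv2.imwrite('pics/crop0.png',o[:,:,::-1])
o=s[170:340,240:450]; o=cv2.resize(o,None,fx=3.5,fy=3.5,interpolation=cv2.INTER_CUBIC); cv2.imwrite('pics/crops0.png',o[:,:,::-1])
E
```

```text
tinA [0.493 0.083 0.205]
tinB [0.488 0.038 0.215]
tinC [ 0.489 -0.035  0.246]
tinD [ 0.457 -0.088  0.197]
balm [0.631 0.147 0.025]
floor [0.599 0.003 0.002]
lidL [0.524 0.189 0.238]
lidR [ 0.462 -0.15   0.239]
knob [0.478 0.027 0.227]
weight [ 0.503 -0.381  0.056]
cupr [ 0.371 -0.305  0.061]
s knob [0.464 0.026 0.234]
s lid [ 0.459 -0.065  0.168]
s lidTL [ 0.466 -0.152  0.243]
s lidTR [0.526 0.195 0.224]
s balm [0.637 0.142 0.029]
s t1 [ 0.479 -0.099  0.032]
s t2 [ 0.537 -0.046  0.033]
s t3 [0.513 0.031 0.035]
s t4 [0.528 0.097 0.035]
0 114 [-8. 14.] [-60.  58.]
20 151 [-10.  14.] [-60.  60.]
40 138 [-10.  14.] [-61.  60.]
60 148 [-9. 14.] [-60.  59.]
80 106 [-27.  33.] [-81.  81.]
100 589 [-28.  37.] [-81.  78.]
120 1136 [-31.  37.] [-89.  86.]
140 453 [-28.  33.] [-87.  84.]
160 226 [-19.  36.] [-18.  40.]
180 410 [-20.  40.] [-37.  38.]
200 311 [-10.  36.] [-34.  27.]
220 292 [-45.  59.] [-34.  21.]
240 577 [-50.  63.] [-40. 117.]
260 1047 [-51.  64.] [-42. 160.]
280 1585 [-52.  70.] [-38. 182.]
300 1806 [-51.  75.] [-22. 182.]
320 1042 [-46.  77.] [ 47. 182.]
723 ((0.5190043449401855, -0.06445759534835815), (0.5237516760826111, 0.22916817665100098), 77.250732421875)
```

View pics/crop0.png

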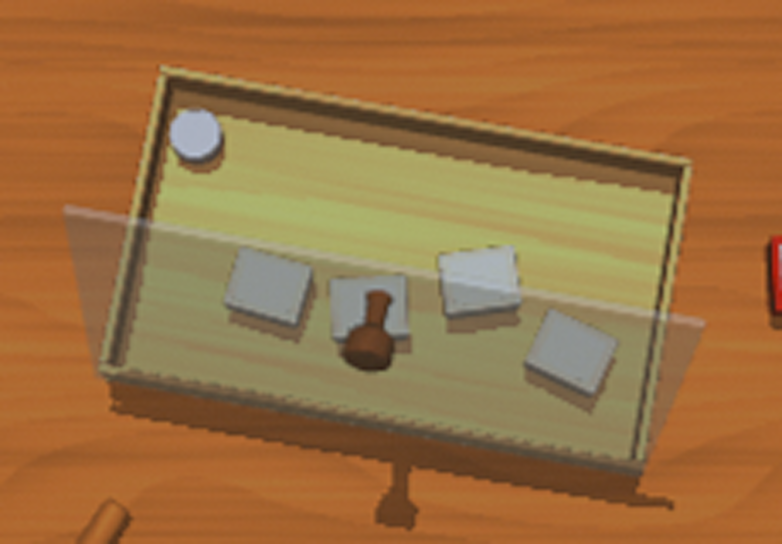

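The crop confirms four grey tins inside the case and the round balm in the far-left corner; the red one is outside. Next I fit the case, lid and tin poses.

```bash
cat >> h.py <<'E'
def unproj(cam,u,v,z):
    c=ctrl.get_calibration(cam); M=np.linalg.inv(np.array(c['world_to_cam']))
    r=M[:3,:3]@np.array([(u-c['cx'])/c['fx'],(v-c['cy'])/c['fy'],1]); o=M[:3,3]
    return o+r*(z-o[2])/r[2]
E
python3 - <<'E'
from h import *
K=[(257.6,169.4),(413.2,197.1),(398.2,288.2),(238.8,260)]
C=np.array([unproj('top',u,v,.045) for u,v in K]); print(C.round(4))
print('sides',[np.linalg.norm(C[i]-C[(i+1)%4]).round(4) for i in range(4)])
c=C.mean(0)[:2]; ax=(C[2]+C[3]-C[0]-C[1])[:2]; ay=(C[1]+C[2]-C[0]-C[3])[:2]
print('c',c.round(4),'yawx',np.degrees(np.arctan2(ax[1],ax[0])),'yawy-90',np.degrees(np.arctan2(ay[1],ay[0]))-90)
th=np.arctan2(ay[1],ay[0])-np.pi/2; print(th)
R=np.array([[np.cos(th),-np.sin(th)],[np.sin(th),np.cos(th)]])
def toc(p): return np.r_[(p[:2]-c)@R,p[2]]*1e3
s,ds=shot('scene'); S=world('scene',ds); im,d=shot('top'); P=world('top',d)
# lid plane from both
for W in (S,P):
    L=((W-np.r_[c,0])); L=np.concatenate([L[...,:2]@R,L[...,2:]],-1)*1e3
    m=(abs(L[...,1])<175)&(L[...,2]>70)&(L[...,2]<240)&(L[...,0]>0)&(L[...,0]<130)
    Q=L[m]; 
    if len(Q)>50:
        k=np.polyfit(Q[:,2],Q[:,0],1); print('lid x at z=45',np.polyval(k,45),'slope',k[0],'angle',np.arctan2(1,-k[0]),len(Q), np.percentile(Q[:,0]-np.polyval(k,Q[:,2]),[2,50,98]))
L=S-np.r_[c,0]; L=np.concatenate([L[...,:2]@R,L[...,2:]],-1)*1e3
m=(L[...,2]>31)&(L[...,2]<40)&(abs(L[...,1])<168)&(abs(L[...,0])<93)
n,lab,st,cen=cv2.connectedComponentsWithStats(m.astype(np.uint8))
for i in range(1,n):
    if st[i,4]>40:
        q=L[lab==i]; print(st[i],q.mean(0).round(1),cv2.minAreaRect(q[:,:2].astype(np.float32)))
m=(L[...,2]>18)&(L[...,2]<40)&(L[...,0]<-40)&(L[...,1]<-120)&(abs(L[...,0])<95)&(abs(L[...,1])<170);print('balm',L[m].mean(0),np.percentile(L[m],[2,98],axis=0))
cv2.imwrite('pics/s1.png',s[:,:,::-1])
for p in ([.631,.147,.025],[.637,.142,.029],[.464,.026,.234]): print(toc(np.array(p)))
E
```

```text
[[ 0.671   0.167   0.045 ]
 [ 0.6067 -0.1834  0.045 ]
 [ 0.4018 -0.1461  0.045 ]
 [ 0.4642  0.2048  0.045 ]]
sides [np.float64(0.3563), np.float64(0.2083), np.float64(0.3565), np.float64(0.2102)]
c [0.5359 0.0106] yawx 169.65681028971647 yawy-90 -190.24001157451664
-3.3203145710074375
lid x at z=45 102.04460879020883 slope -0.32698029560584146 angle 1.2547743619908085 6439 [-4.22165043 -0.49055116  4.30995827]
lid x at z=45 107.2788109597214 slope -0.3179158601988979 angle 1.2629850721380127 7053 [-3.83870387 -0.78454821 17.0742551 ]
[361 259  24  14 207] [ 21.9 -82.1  34. ] ((24.47097396850586, -83.08029174804688), (51.01258850097656, 46.09908676147461), 82.9805679321289)
[335 263  25  16 216] [ 24.8 -14.7  34. ] ((25.66948699951172, -15.017583847045898), (45.78673553466797, 52.862491607666016), 12.273693084716797)
[282 275  21  14 220] [ 30.9 122.2  34. ] ((30.27289581298828, 121.85105895996094), (48.3108024597168, 44.90884017944336), 74.79171752929688)
[311 277  27  17 228] [-5.6 53.6 33.9] ((-5.266461372375488, 53.784706115722656), (43.715354919433594, 54.49654006958008), 20.27429962158203)
balm [ -69.69704038 -150.75678656   25.85184651] [[ -83.27480794 -167.38984355   19.49502915]
 [ -54.36938927 -135.57353128   29.73202179]]
[ -69.29502356 -151.1650681    25.        ]
[ -76.08831375 -147.31134155   29.        ]
[ 73.53453969  -2.40446894 234.        ]
```

View pics/crops0.png

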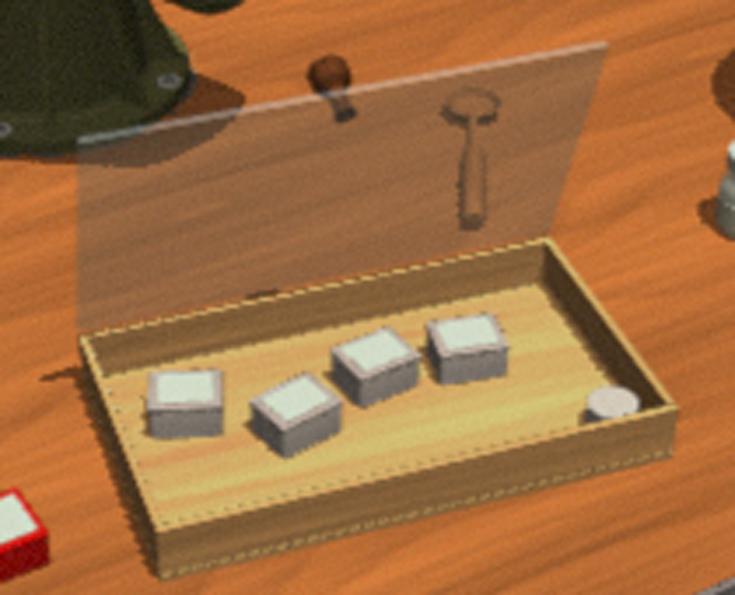

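The scene crop confirms the lid stands at 1.25 rad and leans about 66 mm over the case. The tins near the hinge wall therefore sit under it, and the gripper body's clearance to the lid is the limiting factor. I'll profile the hand more finely.

```bash
python3 - <<'E'
from h import *
for cam in('scene','top'):
    s,ds=shot(cam); S=world(cam,ds)
    m=(np.abs(S[...,0]-.233)<.25)&(np.abs(S[...,1]+.498)<.25)&(S[...,2]>.195)&(ds>0)
    Q=S[m]; c,q=np.cos(.4368),np.sin(.4368)
    x=(Q[:,0]-.233)*c+(Q[:,1]+.498)*q; y=-(Q[:,0]-.233)*q+(Q[:,1]+.498)*c
    print(cam)
    for h in range(70,260,8):
        k=(Q[:,2]-.205>h/1e3)&(Q[:,2]-.205<=h/1e3+.008)
        if k.sum()>5: print(h,k.sum(),(np.percentile(x[k],[0,2,98,100])*1e3).round(),(np.percentile(y[k],[0,2,98,100])*1e3).round())
s,ds=shot('scene'); o=s[60:240,0:160]; cv2.imwrite('pics/g.png',cv2.resize(o,None,fx=3.3,fy=3.3,interpolation=cv2.INTER_CUBIC)[:,:,::-1])
E
```

```text
scene
70 55 [-9. -8. 13. 14.] [-60. -60.  58.  61.]
78 52 [-14. -11.  15.  17.] [-60. -60.  59.  60.]
86 26 [-6. -4. 13. 14.] [-59. -58.  58.  58.]
94 70 [-32. -28.  35.  37.] [-82. -81.  79.  83.]
102 222 [-34. -25.  36.  40.] [-82. -81.  77.  82.]
110 282 [-29. -12.  36.  38.] [-82. -80.  75.  80.]
118 250 [-36. -26.  37.  38.] [-87. -87.  83.  88.]
126 270 [-27. -20.  35.  38.] [-89. -88.  83.  88.]
134 835 [-37. -30.  35.  39.] [-90. -88.  85.  90.]
142 140 [-21. -17.  26.  27.] [-86. -20.  57.  67.]
150 125 [-21. -18.  27.  28.] [-18. -17.  39.  41.]
158 141 [-20. -18.  25.  27.] [-19. -17.  39.  40.]
166 62 [-23. -16.  24.  26.] [-17. -17.  39.  41.]
174 83 [ 9. 14. 36. 37.] [-18. -17.  36.  40.]
182 135 [-11.  -6.  39.  39.] [-38. -37.  39.  40.]
190 215 [-31. -17.  38.  40.] [-39. -37.  34.  38.]
198 127 [-10.  -4.  33.  34.] [-38. -32.  24.  28.]
206 115 [-17.  -7.  35.  38.] [-34. -33.  28.  35.]
214 145 [-12.  -4.  37.  39.] [-36. -34.  19.  23.]
222 72 [-17. -12.  33.  36.] [-34. -33.  -8.  -6.]
230 145 [-44. -31.  58.  59.] [-34. -34.  17.  28.]
238 145 [-46. -44.  61.  63.] [-31. -31.  59. 119.]
246 220 [-53. -45.  62.  63.] [-38. -36. 116. 122.]
254 326 [-58. -46.  63.  64.] [-42. -41. 114. 119.]
top
94 9 [19. 19. 33. 34.] [75. 76. 81. 81.]
102 30 [23. 25. 34. 35.] [36. 43. 80. 81.]
110 142 [23. 25. 34. 35.] [-35. -32.  79.  81.]
118 63 [24. 25. 35. 35.] [-15.   4.  86.  86.]
126 19 [27. 28. 35. 35.] [51. 57. 88. 89.]
134 86 [25. 25. 35. 35.] [60. 62. 88. 89.]
142 14 [27. 27. 35. 35.] [63. 63. 85. 86.]
246 18 [57. 58. 59. 59.] [34. 34. 59. 60.]
254 47 [58. 58. 61. 62.] [37. 38. 89. 91.]
```

View pics/g.png

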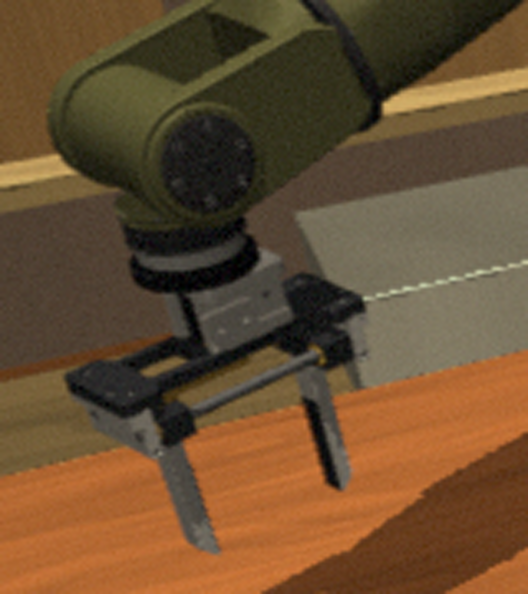

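The picture shows the gripper's wide crossbar at h ≈ 97–142 mm above the TCP and the flange up to 230 mm. So with the tool down, nothing nearer the lid than about 60 mm from the hinge wall can be touched. I'll move above the far side of the case and time the fingers on the way.

```bash
cat >> h.py <<'E'
C0=np.array([.5359,.0106]); TH=np.radians(169.7)
RC=np.array([[np.cos(TH),-np.sin(TH)],[np.sin(TH),np.cos(TH)]])
def c2w(x,y): return C0+RC@np.array([x,y])/1e3
def w2c(p): return (np.array(p[:2])-C0)@RC*1e3
def plan(pts,yaw1=None,vmax=.95):
    """world waypoints from current pose -> rows"""
    o=ctrl.get_obs(); p=o['ee_pos'].copy(); y=o['eef_rot'][2]; out=[]
    for w,yt in pts:
        w=np.array(w); n=int(max(1,np.ceil(np.abs(w-p).max()/.036),np.ceil(abs((yt-y))/np.radians(3.9)))); dy=(yt-y)/n; d=(w-p)/n
        for _ in range(n):
            T=np.array([[np.cos(y),np.sin(y),0],[np.sin(y),-np.cos(y),0],[0,0,-1]])
            out.append((np.round(T.T@d/.04,2),round(-np.degrees(dy)/4,2))); y+=dy; p=p+d
    for r in out: print('{"dp":[%g,%g,%g],"twist":%g},'%(*r[0],r[1]))
E
python3 - <<'E'
from h import *
Y=np.radians(79.7)
print(c2w(-27,78),c2w(-27,150))
plan([((.56,-.40,.205),Y),((*c2w(-27,78),.205),Y)])
E
```

```text
[ 0.54851832 -0.07097069] [ 0.53564456 -0.14181042]
{"dp":[0.56,0.08,0],"twist":-0.91},
{"dp":[0.56,0.12,0],"twist":-0.91},
{"dp":[0.55,0.15,0],"twist":-0.91},
{"dp":[0.54,0.19,0],"twist":-0.91},
{"dp":[0.52,0.22,0],"twist":-0.91},
{"dp":[0.51,0.25,0],"twist":-0.91},
{"dp":[0.49,0.29,0],"twist":-0.91},
{"dp":[0.47,0.32,0],"twist":-0.91},
{"dp":[0.45,0.35,0],"twist":-0.91},
{"dp":[0.43,0.37,0],"twist":-0.91},
{"dp":[0.4,0.4,0],"twist":-0.91},
{"dp":[0.38,0.43,0],"twist":-0.91},
{"dp":[0.35,0.45,0],"twist":-0.91},
{"dp":[0.32,0.47,0],"twist":-0.91},
{"dp":[0.29,0.49,0],"twist":-0.91},
{"dp":[0.8,-0.18,0],"twist":-0},
{"dp":[0.8,-0.18,0],"twist":-0},
{"dp":[0.8,-0.18,0],"twist":-0},
{"dp":[0.8,-0.18,0],"twist":-0},
{"dp":[0.8,-0.18,0],"twist":-0},
{"dp":[0.8,-0.18,0],"twist":-0},
{"dp":[0.8,-0.18,0],"twist":-0},
{"dp":[0.8,-0.18,0],"twist":-0},
{"dp":[0.8,-0.18,0],"twist":-0},
{"dp":[0.8,-0.18,0],"twist":-0},
```

step_arm(deltas=[{"dp":[0,0,0],"twist":0}], gripper=-1)

```text
time_s: 0.8
ee_pos: [0.2327, -0.4984, 0.2055]
eef_rot: [3.142, 0.0, 0.437]
force: [0.8, -0.1, -0.6]
grip_width: 0.089
grip_force: 0.0
```

step_arm(deltas=[{"dp":[0,0,0],"twist":0}])

```text
time_s: 0.9
ee_pos: [0.2327, -0.4984, 0.2055]
eef_rot: [3.142, 0.0, 0.437]
force: [-0.3, -0.0, -0.5]
grip_width: 0.0814
grip_force: 0.0
```

step_arm(deltas=[{"dp":[0,0,0],"twist":0}])

```text
time_s: 1.0
ee_pos: [0.2326, -0.4984, 0.2055]
eef_rot: [3.142, 0.0, 0.437]
force: [-0.3, 0.1, -1.0]
grip_width: 0.0733
grip_force: 0.0
```

The fingers move only 40 mm/s each, so there's no quick flick. I'll check how the arm behaves at its inner reach limit, in particular whether the tool leans there, since a leaning tool would clear the lid.

step_arm(deltas=[{"dp":[0,-1,0],"twist":0},{"dp":[0,-1,0],"twist":0},{"dp":[0,-1,0],"twist":0},{"dp":[0,-1,0],"twist":0},{"dp":[0,-1,0],"twist":0},{"dp":[0,-1,0],"twist":0}])

```text
time_s: 1.6
ee_pos: [0.1305, -0.2794, 0.2053]
eef_rot: [3.141, 0.0, 0.437]
force: [0.1, 0.3, 0.7]
grip_width: 0.0253
grip_force: 0.0
```

step_arm(deltas=[{"dp":[0,-0.5,0],"twist":0},{"dp":[0,-0.5,0],"twist":0},{"dp":[0,-0.5,0],"twist":0}])

```text
time_s: 1.9
ee_pos: [0.1054, -0.2258, 0.2056]
eef_rot: [3.141, 0.0, 0.437]
force: [-0.2, 0.1, -0.1]
grip_width: 0.002
grip_force: 0.0
```

```bash
python3 - <<'E'
from h import *
print(ctrl.get_obs())
E
```

```text
{'time_s': 1.9, 'qpos': array([-1.28133949e+00, -4.50838435e-01,  2.21661515e+00, -1.05186728e-05,
        1.37501778e+00, -1.47322926e-01]), 'joint_vel': array([-1.10694781e-01, -6.02727333e-01,  3.59291209e-01,  6.31793867e-05,
        2.44846540e-01, -1.10360580e-01]), 'tau': array([  0.95701855,  -4.47674543, -37.13900328,   0.08338664,
        -0.56066612,   0.25757541]), 'ee_pos': array([ 0.10542785, -0.22577992,  0.20555299]), 'eef_rot': array([3.14080465e+00, 1.27370125e-04, 4.36781750e-01]), 'force': array([-0.21536773,  0.05696159, -0.08121203]), 'moment': array([-0.00266699, -0.00386234, -0.02021253]), 'grip_force': 0.0, 'grip_width': 0.0020488634190122664}
```

step_arm(deltas=[{"dp":[0,0,-1],"twist":0},{"dp":[0,0,-1],"twist":0},{"dp":[0,0,-1],"twist":0},{"dp":[0,0,-1],"twist":0},{"dp":[0,0,-1],"twist":0},{"dp":[0,-0.8,-0.4],"twist":0},{"dp":[0,-0.8,0],"twist":0},{"dp":[0,-0.8,0],"twist":0}])

```text
time_s: 2.7
ee_pos: [0.0648, -0.1384, 0.4217]
eef_rot: [3.141, 0.0, 0.438]
force: [-0.2, 0.5, 0.2]
grip_width: 0.0006
grip_force: 0.0
```

step_arm(deltas=[{"dp":[0,-0.5,0],"twist":0},{"dp":[0,-0.5,0],"twist":0},{"dp":[0,-0.5,0],"twist":0},{"dp":[0,0,0],"twist":0}])

```text
time_s: 3.1
ee_pos: [0.0477, -0.1023, 0.4303]
eef_rot: [-3.13, 0.001, 0.436]
force: [0.2, 0.9, 0.2]
grip_width: 0.0009
grip_force: 0.0
```

```bash
python3 - <<'E'
from h import *
o=ctrl.get_obs(); print(o['qpos'].round(3),o['ee_pos'],o['eef_rot'])
E
```

```text
[-1.453 -0.789  1.855 -0.005  2.087 -0.321] [ 0.0477361  -0.10232659  0.43025137] [-3.12994962e+00  7.50956704e-04  4.35978604e-01]
```

step_arm(deltas=[{"dp":[0,-1,0],"twist":0},{"dp":[0,-1,0],"twist":0},{"dp":[0,-1,0],"twist":0}])

```text
time_s: 3.4
ee_pos: [0.0323, -0.0688, 0.4754]
eef_rot: [-3.071, 0.0, 0.438]
force: [-0.6, 0.3, -0.0]
grip_width: 0.0008
grip_force: 0.0
```

```bash
python3 - <<'E'
from h import *
o=ctrl.get_obs(); print(o['qpos'].round(3),o['ee_pos'],o['eef_rot'])
E
```

```text
[-1.527 -0.789  1.743 -0.035  2.252 -0.415] [ 0.03225423 -0.06877396  0.47543649] [-3.07127654e+00  4.85338319e-04  4.37663552e-01]
```

step_arm(deltas=[{"dp":[0,-0.8,0.6],"twist":0},{"dp":[0,-0.8,0.6],"twist":0},{"dp":[0,-0.8,0.6],"twist":0},{"dp":[0,-0.8,0.6],"twist":0}])

```text
time_s: 3.8
ee_pos: [0.0274, -0.0587, 0.4547]
eef_rot: [-2.986, -0.0, 0.438]
force: [0.0, -0.4, 1.1]
grip_width: 0.0005
grip_force: 0.0
```

```bash
python3 - <<'E'
from h import *
o=ctrl.get_obs(); print(o['qpos'].round(3),o['ee_pos'],o['eef_rot'])
E
```

```text
[-1.484 -0.789  1.802 -0.07   2.274 -0.392] [ 0.02743411 -0.05874564  0.45471718] [-2.98553923e+00 -2.26796043e-04  4.37592916e-01]
```

step_arm(deltas=[{"dp":[0,-0.8,0.6],"twist":0},{"dp":[0,-0.8,0.6],"twist":0},{"dp":[0,-0.8,0.6],"twist":0},{"dp":[0,-0.8,0.6],"twist":0},{"dp":[0,-0.8,0.6],"twist":0},{"dp":[0,-0.8,0.6],"twist":0}])

```text
time_s: 4.4
ee_pos: [0.0175, -0.0387, 0.4405]
eef_rot: [-2.865, -0.0, 0.437]
force: [-0.1, -0.3, 0.2]
grip_width: 0.0008
grip_force: 0.0
```

```bash
python3 - <<'E'
from h import *
o=ctrl.get_obs(); print(o['qpos'].round(3),o['ee_pos'],o['eef_rot'])
E
```

```text
[-1.46  -0.789  1.855 -0.121  2.335 -0.398] [ 0.01748871 -0.03872612  0.44046719] [-2.86530902e+00 -3.67097065e-04  4.36682487e-01]
```

The tilt works: 15.8° so far, and it persists. But it points along azimuth 115°, and I need about 170°. Repeating the push from azimuth ~50° adds the missing component.

```bash
cat >> h.py <<'E'
from scipy.spatial.transform import Rotation as Ro
def Rnow(): return Ro.from_euler('xyz',ctrl.get_obs()['eef_rot'])
def plan2(pts,step=.038,R=None,p=None):
    """pts: (world xyz, twist deg on that leg)"""
    o=ctrl.get_obs(); p=o['ee_pos'].copy() if p is None else np.array(p); R=R or Rnow()
    for w,t in pts:
        w=np.array(w); n=int(max(1,np.ceil(np.linalg.norm(w-p)/step-1e-6),np.ceil(abs(t)/4))); d=(w-p)/n
        for _ in range(n):
            q=R.inv().apply(d)/.04; print('{"dp":[%.2f,%.2f,%.2f],"twist":%.2f},'%(*q,t/n/4)); R=R*Ro.from_euler('z',t/n,degrees=True); p=p+d
        print('--')
def stat():
    o=ctrl.get_obs(); z=Rnow().as_matrix(); print('t',round(o['time_s'],1),'p',o['ee_pos'].round(4),'case',w2c(o['ee_pos']).round(1),'z',z[:,2].round(3),'x',z[:,0].round(3),'F',o['force'].round(1),'w',round(o['grip_width'],3),'q',o['qpos'].round(2))
E
python3 - <<'E'
from h import *
stat()
plan2([((.17,-.07,.44),20),((.17,.10,.44),16),((.10,.115,.44),0)])
E
```

```text
t 4.4 p [ 0.0175 -0.0387  0.4405] case [501.2 141.2] z [-0.115  0.247 -0.962] x [0.906 0.423 0.   ] F [-0.1 -0.3  0.2] w 0.001 q [-1.46 -0.79  1.85 -0.12  2.33 -0.4 ]
{"dp":[0.62,0.45,-0.12],"twist":1.00},
{"dp":[0.65,0.40,-0.12],"twist":1.00},
{"dp":[0.68,0.36,-0.12],"twist":1.00},
{"dp":[0.70,0.31,-0.12],"twist":1.00},
{"dp":[0.72,0.26,-0.12],"twist":1.00},
--
{"dp":[0.08,-0.82,0.21],"twist":0.80},
{"dp":[0.04,-0.82,0.21],"twist":0.80},
{"dp":[-0.01,-0.82,0.21],"twist":0.80},
{"dp":[-0.05,-0.82,0.21],"twist":0.80},
{"dp":[-0.10,-0.82,0.21],"twist":0.80},
--
{"dp":[-0.88,-0.00,0.15],"twist":0.00},
{"dp":[-0.88,-0.00,0.15],"twist":0.00},
--
```

step_arm(deltas=[{"dp":[0.62,0.45,-0.12],"twist":1},{"dp":[0.65,0.4,-0.12],"twist":1},{"dp":[0.68,0.36,-0.12],"twist":1},{"dp":[0.7,0.31,-0.12],"twist":1},{"dp":[0.72,0.26,-0.12],"twist":1},{"dp":[0.08,-0.82,0.21],"twist":0.8},{"dp":[0.04,-0.82,0.21],"twist":0.8},{"dp":[-0.01,-0.82,0.21],"twist":0.8},{"dp":[-0.05,-0.82,0.21],"twist":0.8},{"dp":[-0.1,-0.82,0.21],"twist":0.8}])

```text
time_s: 5.4
ee_pos: [0.1348, 0.0883, 0.441]
eef_rot: [-2.91, 0.137, -0.086]
force: [1.2, 0.2, -0.7]
grip_width: 0.0003
grip_force: 0.0
```

```bash
python3 - <<'E'
from h import *
stat()
d=np.array([-.62,-.55,-.55]); print(Rnow().inv().apply(d))
E
```

```text
t 5.4 p [0.1348 0.0883 0.441 ] case [408.5  -4.7] z [-0.113  0.24  -0.964] x [ 0.987 -0.085 -0.137] F [ 1.2  0.2 -0.7] w 0.0 q [-0.08 -0.67  1.81  0.27  2.11  1.72]
[-0.48981368  0.72823144  0.46814692]
```

step_arm(deltas=[{"dp":[-0.5,0.7,0.45],"twist":0},{"dp":[-0.5,0.7,0.45],"twist":0},{"dp":[-0.5,0.7,0.45],"twist":0},{"dp":[-0.5,0.7,0.45],"twist":0}])

```text
time_s: 5.8
ee_pos: [0.0872, 0.0073, 0.3838]
eef_rot: [-2.91, 0.154, -0.077]
force: [0.4, 0.3, -0.1]
grip_width: 0.0004
grip_force: 0.0
```

```bash
python3 - <<'E'
from h import *
stat()
E
```

```text
t 5.8 p [0.0872 0.0073 0.3838] case [440.9  83.5] z [-0.132  0.24  -0.962] x [ 0.985 -0.076 -0.154] F [ 0.4  0.3 -0.1] w 0.0 q [-0.71 -0.79  1.99  0.12  2.2   1.01]
```

```bash
python3 - <<'E'
from h import *
plan2([((.17,.10,.44),0),((.10,.21,.44),0)])
print(Rnow().inv().apply([-.45,-.65,-.58]))
E
```

```text
{"dp":[0.41,-0.70,-0.27],"twist":0.00},
{"dp":[0.41,-0.70,-0.27],"twist":0.00},
{"dp":[0.41,-0.70,-0.27],"twist":0.00},
{"dp":[0.41,-0.70,-0.27],"twist":0.00},
--
{"dp":[-0.48,-0.62,0.22],"twist":0.00},
{"dp":[-0.48,-0.62,0.22],"twist":0.00},
{"dp":[-0.48,-0.62,0.22],"twist":0.00},
{"dp":[-0.48,-0.62,0.22],"twist":0.00},
--
[-0.30440875  0.81006444  0.46101076]
```

step_arm(deltas=[{"dp":[0.41,-0.7,-0.27],"twist":0},{"dp":[0.41,-0.7,-0.27],"twist":0},{"dp":[0.41,-0.7,-0.27],"twist":0},{"dp":[0.41,-0.7,-0.27],"twist":0},{"dp":[-0.48,-0.62,0.22],"twist":0},{"dp":[-0.48,-0.62,0.22],"twist":0},{"dp":[-0.48,-0.62,0.22],"twist":0},{"dp":[-0.48,-0.62,0.22],"twist":0}])

```text
time_s: 6.6
ee_pos: [0.0967, 0.1823, 0.4314]
eef_rot: [-2.915, 0.151, -0.081]
force: [1.0, -0.1, -0.6]
grip_width: 0.0003
grip_force: 0.0
```

step_arm(deltas=[{"dp":[-0.3,0.8,0.45],"twist":0},{"dp":[-0.3,0.8,0.45],"twist":0},{"dp":[-0.3,0.8,0.45],"twist":0},{"dp":[-0.3,0.8,0.45],"twist":0}])

```text
time_s: 7.0
ee_pos: [0.0865, 0.1078, 0.3583]
eef_rot: [-2.942, 0.19, -0.07]
force: [0.0, 0.2, 0.2]
grip_width: 0.0
grip_force: 0.0
```

```bash
python3 - <<'E'
from h import *
stat()
print(Rnow().inv().apply([-.5,-.6,-.62]))
E
```

```text
t 7.0 p [0.0865 0.1078 0.3583] case [459.5 -15.3] z [-0.171  0.211 -0.962] x [ 0.98  -0.069 -0.189] F [0.  0.2 0.2] w 0.0 q [ 0.1  -0.79  2.05  0.26  2.02  1.86]
[-0.33131788  0.7587385   0.55582763]
```

```bash
python3 - <<'E'
from h import *
plan2([((.04,.21,.43),0)])
print(Rnow().inv().apply([-.45,-.75,-.48]))
E
```

```text
{"dp":[-0.41,-0.68,-0.25],"twist":0.00},
{"dp":[-0.41,-0.68,-0.25],"twist":0.00},
{"dp":[-0.41,-0.68,-0.25],"twist":0.00},
{"dp":[-0.41,-0.68,-0.25],"twist":0.00},
--
[-0.29853433  0.87245585  0.38091736]
```

step_arm(deltas=[{"dp":[-0.41,-0.68,-0.25],"twist":0},{"dp":[-0.41,-0.68,-0.25],"twist":0},{"dp":[-0.41,-0.68,-0.25],"twist":0},{"dp":[-0.41,-0.68,-0.25],"twist":0},{"dp":[-0.3,0.87,0.38],"twist":0},{"dp":[-0.3,0.87,0.38],"twist":0},{"dp":[-0.3,0.87,0.38],"twist":0},{"dp":[-0.3,0.87,0.38],"twist":0},{"dp":[-0.3,0.87,0.38],"twist":0}])

```text
time_s: 7.9
ee_pos: [0.0466, 0.1306, 0.3589]
eef_rot: [-3.016, 0.237, -0.063]
force: [-0.6, -0.4, -0.3]
grip_width: -0.0001
grip_force: 0.0
```

```bash
python3 - <<'E'
from h import *
stat()
print(Rnow().inv().apply([-.45,-.75,-.48]))
E
```

```text
t 7.9 p [0.0466 0.1306 0.3589] case [502.8 -30.6] z [-0.225  0.14  -0.964] x [ 0.97  -0.062 -0.235] F [-0.6 -0.4 -0.3] w -0.0 q [ 0.45 -0.79  2.04  0.25  2.02  2.19]
[-0.27760341  0.84110112  0.45922244]
```

```bash
python3 - <<'E'
from h import *
plan2([((-.005,.2,.42),-12),((-.005-.06,.2-.135,.42-.075),-8)])
E
```

```text
{"dp":[-0.57,-0.59,-0.31],"twist":-1.00},
{"dp":[-0.53,-0.63,-0.31],"twist":-1.00},
{"dp":[-0.48,-0.67,-0.31],"twist":-1.00},
--
{"dp":[-0.31,0.69,0.33],"twist":-0.40},
{"dp":[-0.33,0.68,0.33],"twist":-0.40},
{"dp":[-0.35,0.67,0.33],"twist":-0.40},
{"dp":[-0.37,0.66,0.33],"twist":-0.40},
{"dp":[-0.39,0.65,0.33],"twist":-0.40},
--
```

step_arm(deltas=[{"dp":[-0.57,-0.59,-0.31],"twist":-1},{"dp":[-0.53,-0.63,-0.31],"twist":-1},{"dp":[-0.48,-0.67,-0.31],"twist":-1},{"dp":[-0.31,0.8,0.4],"twist":-0.4},{"dp":[-0.33,0.8,0.4],"twist":-0.4},{"dp":[-0.35,0.8,0.4],"twist":-0.4},{"dp":[-0.37,0.8,0.4],"twist":-0.4},{"dp":[-0.39,0.8,0.4],"twist":-0.4}])

```text
time_s: 8.7
ee_pos: [-0.0003, 0.1409, 0.3518]
eef_rot: [-3.022, 0.238, 0.256]
force: [0.3, -0.7, -0.3]
grip_width: 0.0003
grip_force: 0.0
```

```bash
python3 - <<'E'
from h import *
stat()
print(Rnow().inv().apply([-.35,-.75,-.55]))
E
```

```text
t 8.7 p [-3.000e-04  1.409e-01  3.518e-01] case [550.9 -32.3] z [-0.256  0.056 -0.965] x [ 0.94   0.246 -0.236] F [ 0.3 -0.7 -0.3] w 0.0 q [ 0.81 -0.79  2.06  0.25  2.    2.23]
[-0.38387031  0.71121661  0.57819938]
```

Tool z is now at azimuth 167.7° with a 15.2° lean, which is parallel to the lid's lean. From here I stay away from the reach limits. I'll go over the case and turn so the finger line runs along the case's y.

```bash
cat >> h.py <<'E'
def tw():
    R=Rnow().as_matrix(); z=R[:,2]; y=np.cross([0,0,1],z); y/=np.linalg.norm(y); 
    if y@RC[:,1].tolist().__class__([*RC[:,1],0])<0: y=-y
    a=np.degrees(np.arctan2(y@R[:,0],y@R[:,1])); return -a
def go(*pts,step=.038,t=0,R=None):
    """pts in case mm (x,y,z)"""
    plan2([((*c2w(p[0],p[1]),p[2]/1e3),t if i==0 else 0) for i,p in enumerate(pts)],step=step,R=R)
E
sed -i 's/    if y@RC.*/    if y[:2]@RC[:,1]<0: y=-y/' h.py
python3 - <<'E'
from h import *
t=tw(); print(t, (Rnow()*Ro.from_euler('z',t,degrees=True)).as_matrix().round(3), RC[:,1])
plan2([((.10,.16,.42),0),((*c2w(25,72),.42),t),((*c2w(32,75),.30),0)])
E
```

```text
26.218589799060855 [[ 0.942 -0.215 -0.256]
 [-0.207 -0.977  0.056]
 [-0.263 -0.    -0.965]] [-0.17880222 -0.98388504]
{"dp":[0.52,-0.02,-0.57],"twist":0.00},
{"dp":[0.52,-0.02,-0.57],"twist":0.00},
{"dp":[0.52,-0.02,-0.57],"twist":0.00},
{"dp":[0.52,-0.02,-0.57],"twist":0.00},
--
{"dp":[0.67,0.62,-0.24],"twist":0.55},
{"dp":[0.69,0.59,-0.24],"twist":0.55},
{"dp":[0.72,0.57,-0.24],"twist":0.55},
{"dp":[0.74,0.54,-0.24],"twist":0.55},
{"dp":[0.76,0.51,-0.24],"twist":0.55},
{"dp":[0.78,0.48,-0.24],"twist":0.55},
{"dp":[0.79,0.45,-0.24],"twist":0.55},
{"dp":[0.81,0.42,-0.24],"twist":0.55},
{"dp":[0.83,0.39,-0.24],"twist":0.55},
{"dp":[0.84,0.36,-0.24],"twist":0.55},
{"dp":[0.85,0.33,-0.24],"twist":0.55},
{"dp":[0.86,0.29,-0.24],"twist":0.55},
--
{"dp":[0.16,0.02,0.73],"twist":0.00},
{"dp":[0.16,0.02,0.73],"twist":0.00},
{"dp":[0.16,0.02,0.73],"twist":0.00},
{"dp":[0.16,0.02,0.73],"twist":0.00},
--
```

step_arm(deltas=[{"dp":[0.52,-0.02,-0.57],"twist":0},{"dp":[0.52,-0.02,-0.57],"twist":0},{"dp":[0.52,-0.02,-0.57],"twist":0},{"dp":[0.52,-0.02,-0.57],"twist":0}])

```text
time_s: 9.1
ee_pos: [0.1018, 0.1592, 0.4217]
eef_rot: [-3.021, 0.237, 0.253]
force: [-0.6, 0.7, 1.3]
grip_width: 0.0005
grip_force: 0.0
```

step_arm(deltas=[{"dp":[0.67,0.62,-0.24],"twist":0.5},{"dp":[0.69,0.59,-0.24],"twist":0.5},{"dp":[0.72,0.57,-0.24],"twist":0.5},{"dp":[0.74,0.54,-0.24],"twist":0.5},{"dp":[0.76,0.51,-0.24],"twist":0.5},{"dp":[0.78,0.48,-0.24],"twist":0.5},{"dp":[0.79,0.45,-0.24],"twist":0.5},{"dp":[0.81,0.42,-0.24],"twist":0.5},{"dp":[0.83,0.39,-0.24],"twist":0.5},{"dp":[0.84,0.36,-0.24],"twist":0.5},{"dp":[0.85,0.33,-0.24],"twist":0.5},{"dp":[0.86,0.29,-0.24],"twist":0.5}])

```text
time_s: 10.3
ee_pos: [0.5038, -0.0508, 0.4208]
eef_rot: [-3.13, 0.266, -0.18]
force: [-0.1, 0.2, -0.2]
grip_width: 0.0005
grip_force: 0.0
```

```bash
python3 - <<'E'
from h import *
stat(); print(Rnow().as_matrix().round(3))
go((5,75,300),(32,76,70))
# lid/arm clearance needs kinematics: J2,J3 sums
E
```

```text
t 10.3 p [ 0.5038 -0.0508  0.4208] case [20.6 66.2] z [-0.257  0.058 -0.965] x [ 0.949 -0.173 -0.263] F [-0.1  0.2 -0.2] w 0.0 q [-0.18  0.31  1.04  0.01  2.06  1.58]
[[ 0.949 -0.182 -0.257]
 [-0.173 -0.983  0.058]
 [-0.263 -0.011 -0.965]]
{"dp":[0.29,0.06,0.70],"twist":0.00},
{"dp":[0.29,0.06,0.70],"twist":0.00},
{"dp":[0.29,0.06,0.70],"twist":0.00},
{"dp":[0.29,0.06,0.70],"twist":0.00},
--
{"dp":[0.12,0.01,0.82],"twist":0.00},
{"dp":[0.12,0.01,0.82],"twist":0.00},
{"dp":[0.12,0.01,0.82],"twist":0.00},
{"dp":[0.12,0.01,0.82],"twist":0.00},
{"dp":[0.12,0.01,0.82],"twist":0.00},
{"dp":[0.12,0.01,0.82],"twist":0.00},
{"dp":[0.12,0.01,0.82],"twist":0.00},
--
```

step_arm(deltas=[{"dp":[0.29,0.06,0.7],"twist":0},{"dp":[0.29,0.06,0.7],"twist":0},{"dp":[0.29,0.06,0.7],"twist":0},{"dp":[0.29,0.06,0.7],"twist":0},{"dp":[0.12,0.01,0.82],"twist":0},{"dp":[0.12,0.01,0.82],"twist":0},{"dp":[0.12,0.01,0.82],"twist":0},{"dp":[0.12,0.01,0.82],"twist":0},{"dp":[0.12,0.01,0.82],"twist":0},{"dp":[0.12,0.01,0.82],"twist":0},{"dp":[0.12,0.01,0.82],"twist":0},{"dp":[0,0,0],"twist":0}])

```text
time_s: 11.5
ee_pos: [0.4865, -0.0555, 0.0671]
eef_rot: [-3.13, 0.273, -0.178]
force: [0.1, 0.7, 0.2]
grip_width: 0.0008
grip_force: 0.0
```

```bash
python3 - <<'E'
from h import *
stat()
s,d=shot('scene'); o=s[100:340,200:480]; cv2.imwrite('pics/s2.png',cv2.resize(o,None,fx=2.5,fy=2.5,interpolation=cv2.INTER_CUBIC)[:,:,::-1])
go((32,76,18))
S=world('scene',d); L=np.concatenate([(S[...,:2]-C0)@RC*1e3,S[...,2:]*1e3],-1)
m=(d>0)&(L[...,2]>255)&(L[...,2]<420)&(abs(L[...,1])<150)&(L[...,0]<130)&(L[...,0]>-130)
Q=L[m]
for x in range(-100,130,20):
    k=(Q[:,0]>x)&(Q[:,0]<x+20)
    if k.sum()>5: print(x,k.sum(),'minz',np.percentile(Q[k,2],2).round())
E
```

```text
t 11.5 p [ 0.4865 -0.0555  0.0671] case [36.8 73.9] z [-0.263  0.059 -0.963] x [ 0.948 -0.17  -0.27 ] F [0.1 0.7 0.2] w 0.001 q [-0.19  0.49  1.63  0.01  1.3   1.55]
{"dp":[0.21,0.03,0.61],"twist":0.00},
{"dp":[0.21,0.03,0.61],"twist":0.00},
--
-80 1396 minz 301.0
-60 978 minz 260.0
-40 421 minz 257.0
-20 233 minz 257.0
0 689 minz 341.0
20 801 minz 336.0
40 284 minz 338.0
60 75 minz 352.0
80 31 minz 387.0
100 16 minz 391.0
```

View pics/s2.png

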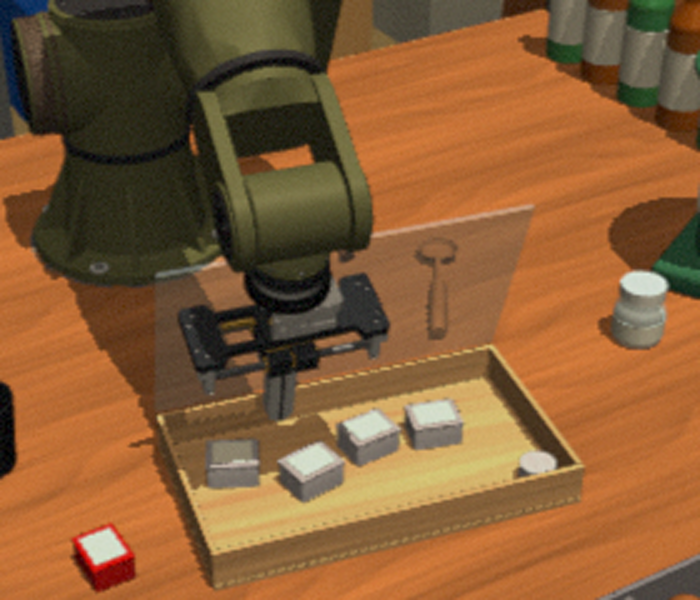

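The picture shows the closed fingers between the right-hand tin and its neighbour. The leaning hand clears the lid. I'll go down and push the right-hand tin to the end wall.

step_arm(deltas=[{"dp":[0.21,0.03,0.61],"twist":0},{"dp":[0.21,0.03,0.61],"twist":0},{"dp":[0,0.3,0],"twist":0},{"dp":[0,0.3,0],"twist":0},{"dp":[0,0.3,0],"twist":0}])

```text
time_s: 12.05
ee_pos: [0.485, -0.0894, 0.0202]
eef_rot: [-3.119, 0.269, -0.18]
force: [-9.8, 100.8, 5.8]
grip_width: 0.0005
grip_force: 44.7
```

```bash
python3 - <<'E'
from h import *
stat(); print(Rnow().inv().apply([*RC[:,0],0]).round(3),Rnow().inv().apply([*RC[:,1],0]).round(3))
go((31,112,18),step=.011)
E
```

```text
t 12.1 p [ 0.485  -0.0894  0.0202] case [ 32.2 107.5] z [-0.258  0.07  -0.964] x [ 0.948 -0.172 -0.266] F [ -9.8 100.8   5.8] w 0.0 q [-0.26  0.57  1.64  0.    1.21  1.49]
[-0.964  0.006  0.266] [-0.     1.    -0.023]
{"dp":[0.04,0.11,0.04],"twist":0.00},
--
```

step_arm(deltas=[{"dp":[0,-0.15,0],"twist":0},{"dp":[0,0,0],"twist":0}])

```text
time_s: 12.25
ee_pos: [0.4871, -0.0875, 0.0205]
eef_rot: [-3.128, 0.264, -0.178]
force: [-0.6, 10.9, -0.6]
grip_width: 0.0004
grip_force: 4.6
```

```bash
cat >> h.py <<'E'
def tins(cam='scene'):
    s,d=shot(cam); S=world(cam,d); L=np.concatenate([(S[...,:2]-C0)@RC*1e3,S[...,2:]*1e3],-1)
    m=(L[...,2]>31)&(L[...,2]<38)&(abs(L[...,1])<172)&(L[...,0]<98)&(L[...,0]>-90)&(s.min(-1)>60)&(np.ptp(s.astype(int),-1)<60)
    n,lab,st,cen=cv2.connectedComponentsWithStats(m.astype(np.uint8))
    for i in range(1,n):
        if st[i,4]>40:
            q=L[lab==i]; r=cv2.minAreaRect(q[:,:2].astype(np.float32)); print(st[i][[0,1,4]],'med',((np.percentile(q,3,axis=0)+np.percentile(q,97,axis=0))/2).round(1),np.percentile(q,[3,97],axis=0)[:,:2].round(0).tolist(),np.round(r[1]),round(r[2]))
    return s
E
python3 - <<'E'
from h import *
stat(); tins()
E
```

```text
t 12.2 p [ 0.4871 -0.0875  0.0205] case [ 30.5 105.3] z [-0.254  0.059 -0.965] x [ 0.95  -0.171 -0.261] F [-0.6 10.9 -0.6] w 0.0 q [-0.25  0.57  1.64 -0.01  1.2   1.5 ]
[362 260 197] med [ 23.3 -82.5  34.1] [[4.0, -107.0], [42.0, -59.0]] [51. 44.] 86
[334 264 203] med [ 24.2 -14.9  34.2] [[4.0, -39.0], [45.0, 9.0]] [43. 50.] 11
[273 277 227] med [ 30.3 143.8  34.6] [[9.0, 120.0], [51.0, 167.0]] [50. 45.] 76
[311 277 231] med [-5.6 54.5 34.2] [[-28.0, 30.0], [16.0, 79.0]] [44. 53.] 16
```

The tin is squared on the end wall; the wall sits at y ≈ 170 in my frame. I'll creep into contact from now on. Next, push it to the hinge wall.

```bash
python3 - <<'E'
from h import *
go((30,100,20),(-14,101,20),(-14,145,20),(20,145,20),(40,145,20),step=.025)
E
```

```text
{"dp":[0.02,-0.13,0.01],"twist":0.00},
--
{"dp":[0.53,0.01,-0.14],"twist":0.00},
{"dp":[0.53,0.01,-0.14],"twist":0.00},
--
{"dp":[-0.00,0.55,-0.01],"twist":0.00},
{"dp":[-0.00,0.55,-0.01],"twist":0.00},
--
{"dp":[-0.41,0.00,0.11],"twist":0.00},
{"dp":[-0.41,0.00,0.11],"twist":0.00},
--
{"dp":[-0.48,0.00,0.13],"twist":0.00},
--
```

step_arm(deltas=[{"dp":[0.02,-0.13,0],"twist":0},{"dp":[0.53,0,-0.14],"twist":0},{"dp":[0.53,0,-0.14],"twist":0},{"dp":[0,0.55,0],"twist":0},{"dp":[0,0.55,0],"twist":0},{"dp":[0,0,0],"twist":0},{"dp":[-0.41,0,0.11],"twist":0},{"dp":[-0.41,0,0.11],"twist":0},{"dp":[-0.24,0,0.06],"twist":0},{"dp":[-0.24,0,0.06],"twist":0}])

```text
time_s: 13.3
ee_pos: [0.4708, -0.1242, 0.0191]
eef_rot: [-3.13, 0.264, -0.178]
force: [0.5, -0.7, -1.6]
grip_width: 0.0006
grip_force: 0.4
```

```bash
python3 - <<'E'
from h import *
stat(); tins()
E
```

```text
t 13.3 p [ 0.4708 -0.1242  0.0191] case [ 40.  144.3] z [-0.254  0.058 -0.965] x [ 0.95  -0.171 -0.261] F [ 0.5 -0.7 -1.6] w 0.001 q [-0.32  0.55  1.66 -0.03  1.19  1.44]
[362 260 193] med [ 22.7 -82.8  34.1] [[3.0, -106.0], [42.0, -59.0]] [50. 43.] 84
[334 264 213] med [ 25.4 -14.5  34.3] [[5.0, -39.0], [46.0, 10.0]] [43. 52.] 11
[269 271  68] med [ 65.7 159.7  34.1] [[48.0, 150.0], [84.0, 169.0]] [17. 38.] 76
[312 277 234] med [-5.6 53.4 34.2] [[-27.0, 29.0], [16.0, 78.0]] [46. 53.] 17
```

step_arm(deltas=[{"dp":[-0.1,0,0.026],"twist":0},{"dp":[-0.1,0,0.026],"twist":0},{"dp":[0,0,0],"twist":0}])

```text
time_s: 13.65
ee_pos: [0.4638, -0.1227, 0.0188]
eef_rot: [-3.129, 0.262, -0.178]
force: [6.8, 1.6, 0.7]
grip_width: 0.0008
grip_force: 2.8
```

step_arm(deltas=[{"dp":[-0.05,0,0.013],"twist":0}])

```text
time_s: 13.75
ee_pos: [0.463, -0.1223, 0.019]
eef_rot: [-3.129, 0.259, -0.179]
force: [19.9, 6.5, -2.3]
grip_width: 0.0006
grip_force: 8.5
```

step_arm(deltas=[{"dp":[-0.04,0,0.01],"twist":0}])

```text
time_s: 13.85
ee_pos: [0.4626, -0.1217, 0.0192]
eef_rot: [-3.128, 0.256, -0.179]
force: [25.6, 10.4, -4.6]
grip_width: 0.0002
grip_force: 11.3
```

step_arm(deltas=[{"dp":[0.3,0,-0.08],"twist":0},{"dp":[0.6,0,-0.16],"twist":0},{"dp":[0.6,0,-0.16],"twist":0},{"dp":[0,-0.5,0],"twist":0}])

```text
time_s: 14.25
ee_pos: [0.5255, -0.1151, 0.0182]
eef_rot: [-3.13, 0.264, -0.18]
force: [0.0, 0.5, 0.0]
grip_width: 0.0006
grip_force: 0.0
```

```bash
python3 - <<'E'
from h import *
stat(); s=tins()
S=world('scene',ctrl.camera('scene')[1]); L=np.concatenate([(S[...,:2]-C0)@RC*1e3,S[...,2:]*1e3],-1)
m=(L[...,2]>14)&(L[...,2]<40)&(L[...,0]>85)&(L[...,0]<110)&(abs(L[...,1])<160)
print('hinge wall x',np.percentile(L[m][:,0],[5,25,50,75,95]).round(1),m.sum())
for a in range(-160,160,40):
    k=m&(L[...,1]>a)&(L[...,1]<a+40); print(a,k.sum(),np.median(L[k][:,0]).round(1) if k.any() else None)
o=s[200:330,240:440]; cv2.imwrite('pics/s3.png',cv2.resize(o,None,fx=3.8,fy=3.8,interpolation=cv2.INTER_CUBIC)[:,:,::-1])
E
```

```text
t 14.2 p [ 0.5255 -0.1151  0.0182] case [-12.2 125.6] z [-0.255  0.058 -0.965] x [ 0.95  -0.173 -0.261] F [0.  0.5 0. ] w 0.001 q [-0.28  0.65  1.5  -0.01  1.25  1.48]
[362 260 191] med [ 23.3 -82.2  34.4] [[4.0, -106.0], [42.0, -58.0]] [51. 44.] 84
[337 264 181] med [ 25.  -15.7  34.3] [[6.0, -39.0], [44.0, 7.0]] [40. 53.] 16
[272 267  59] med [ 85.4 141.   34.5] [[75.0, 126.0], [95.0, 156.0]] [24. 31.] 11
[312 277 232] med [-5.8 53.5 34.3] [[-27.0, 29.0], [16.0, 78.0]] [43. 54.] 18
hinge wall x [ 91.8  95.1  97.3  98.8 101.1] 438
-160 110 97.6
-120 114 97.7
-80 117 97.3
-40 61 96.9
0 0 None
40 0 None
80 0 None
120 36 90.3
```

View pics/s3.png

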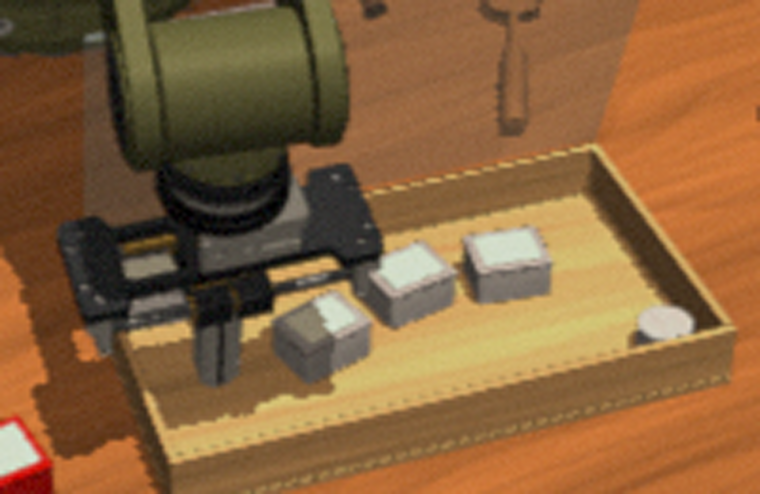

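The picture and depth show tin 1 flush in the right-hand hinge corner; its far part is hidden by the gripper, and the other three are unmoved. Next is tin 2: push it in y first, then in x.

```bash
python3 - <<'E'
from h import *
go((-58,118,20),(-58,5,20),(-14,5,20),(-14,53,20),step=.034)
E
```

```text
{"dp":[0.57,-0.06,-0.18],"twist":0.00},
{"dp":[0.57,-0.06,-0.18],"twist":0.00},
--
{"dp":[0.00,-0.71,0.01],"twist":0.00},
{"dp":[0.00,-0.71,0.01],"twist":0.00},
{"dp":[0.00,-0.71,0.01],"twist":0.00},
{"dp":[0.00,-0.71,0.01],"twist":0.00},
--
{"dp":[-0.53,0.00,0.14],"twist":0.00},
{"dp":[-0.53,0.00,0.14],"twist":0.00},
--
{"dp":[-0.00,0.60,-0.01],"twist":0.00},
{"dp":[-0.00,0.60,-0.01],"twist":0.00},
--
```

step_arm(deltas=[{"dp":[0.57,-0.06,-0.18],"twist":0},{"dp":[0.57,-0.06,-0.18],"twist":0},{"dp":[0,-0.71,0],"twist":0},{"dp":[0,-0.71,0],"twist":0},{"dp":[0,-0.71,0],"twist":0},{"dp":[0,-0.71,0],"twist":0},{"dp":[-0.53,0,0.14],"twist":0},{"dp":[-0.53,0,0.14],"twist":0},{"dp":[0,0.3,0],"twist":0},{"dp":[0,0.3,0],"twist":0},{"dp":[0,0.3,0],"twist":0},{"dp":[0,0.2,0],"twist":0}])

```text
time_s: 15.55
ee_pos: [0.5412, -0.0428, 0.0216]
eef_rot: [-3.13, 0.265, -0.179]
force: [1.5, 1.4, 1.2]
grip_width: 0.0003
grip_force: 1.1
```

step_arm(deltas=[{"dp":[0,0.15,0],"twist":0},{"dp":[0,0,0],"twist":0}])

```text
time_s: 15.75
ee_pos: [0.5398, -0.048, 0.0213]
eef_rot: [-3.13, 0.265, -0.179]
force: [-0.7, 0.1, 0.6]
grip_width: 0.0005
grip_force: 0.0
```

```bash
python3 - <<'E'
from h import *
stat(); s=tins()
E
```

```text
t 15.8 p [ 0.5398 -0.048   0.0213] case [-14.3  57. ] z [-0.256  0.058 -0.965] x [ 0.95  -0.172 -0.262] F [-0.7  0.1  0.6] w 0.0 q [-0.16  0.65  1.49  0.02  1.26  1.58]
[365 260 158] med [ 21.5 -84.6  34.4] [[2.0, -107.0], [41.0, -62.0]] [49. 44.] 82
[267 266 215] med [ 74.6 144.5  34.2] [[54.0, 121.0], [95.0, 168.0]] [50. 44.] 87
[341 268 103] med [ 15.2 -18.5  34.3] [[2.0, -41.0], [28.0, 4.0]] [25. 52.] 11
[297 279 216] med [ 2.9 93.3 34.2] [[-17.0, 70.0], [23.0, 117.0]] [52. 45.] 84
```

step_arm(deltas=[{"dp":[0,-0.2,0],"twist":0},{"dp":[0.5,0,-0.13],"twist":0},{"dp":[0.2,0,-0.05],"twist":0},{"dp":[0,0.6,0.02],"twist":0},{"dp":[0,0.52,0.02],"twist":0},{"dp":[0,0,0],"twist":0},{"dp":[-0.5,0,0.14],"twist":0},{"dp":[-0.4,0,0.11],"twist":0},{"dp":[-0.4,0,0.11],"twist":0},{"dp":[-0.4,0,0.11],"twist":0},{"dp":[-0.2,0,0.05],"twist":0}])

```text
time_s: 16.9
ee_pos: [0.483, -0.0731, 0.0189]
eef_rot: [-3.13, 0.265, -0.177]
force: [1.8, 0.7, -0.3]
grip_width: 0.0009
grip_force: 0.6
```

```bash
python3 - <<'E'
from h import *
stat(); s=tins()
E
```

```text
t 16.9 p [ 0.483  -0.0731  0.0189] case [37.1 91.8] z [-0.256  0.058 -0.965] x [ 0.95  -0.17  -0.262] F [ 1.8  0.7 -0.3] w 0.001 q [-0.23  0.56  1.66 -0.    1.19  1.53]
[362 260 197] med [ 22.7 -82.7  34.5] [[3.0, -106.0], [43.0, -59.0]] [51. 44.] 81
[335 264 210] med [ 24.4 -15.7  34.3] [[4.0, -40.0], [45.0, 8.0]] [43. 51.] 14
[267 267 238] med [ 68.8 132.7  34.1] [[46.0, 98.0], [91.0, 168.0]] [77. 49.] 75
```

step_arm(deltas=[{"dp":[-0.1,0,0.026],"twist":0},{"dp":[-0.1,0,0.026],"twist":0},{"dp":[0,0,0],"twist":0}])

```text
time_s: 17.25
ee_pos: [0.4757, -0.0726, 0.019]
eef_rot: [-3.13, 0.265, -0.178]
force: [0.2, 1.1, -0.0]
grip_width: 0.0004
grip_force: 0.3
```

step_arm(deltas=[{"dp":[-0.06,0,0.016],"twist":0},{"dp":[-0.03,0,0.008],"twist":0}])

```text
time_s: 17.45
ee_pos: [0.472, -0.072, 0.019]
eef_rot: [-3.13, 0.265, -0.178]
force: [2.2, 1.2, 0.4]
grip_width: 0.0002
grip_force: 1.2
```

step_arm(deltas=[{"dp":[-0.05,0,0.013],"twist":0},{"dp":[0,0,0],"twist":0}])

```text
time_s: 17.65
ee_pos: [0.471, -0.0718, 0.0192]
eef_rot: [-3.13, 0.262, -0.178]
force: [8.2, 1.3, -2.3]
grip_width: 0.0004
grip_force: 4.1
```

```bash
python3 - <<'E'
from h import *
stat()
E
```

```text
t 17.6 p [ 0.471  -0.0718  0.0192] case [49.2 92.7] z [-0.253  0.058 -0.966] x [ 0.951 -0.171 -0.259] F [ 8.2  1.3 -2.3] w 0.0 q [-0.23  0.53  1.69 -0.    1.18  1.52]
```

Tin 2 is flush. Next is tin 3: square it with an x push, then push it in y with one finger, since the gap to tin 4 is narrow.

```bash
python3 - <<'E'
from h import *
go((-34,92,20),(-34,-15,20),(14,-15,20),step=.037)
E
```

```text
{"dp":[0.67,-0.01,-0.19],"twist":0.00},
{"dp":[0.67,-0.01,-0.19],"twist":0.00},
{"dp":[0.67,-0.01,-0.19],"twist":0.00},
--
{"dp":[0.00,-0.89,0.01],"twist":0.00},
{"dp":[0.00,-0.89,0.01],"twist":0.00},
{"dp":[0.00,-0.89,0.01],"twist":0.00},
--
{"dp":[-0.58,0.00,0.16],"twist":0.00},
{"dp":[-0.58,0.00,0.16],"twist":0.00},
--
```

step_arm(deltas=[{"dp":[0.67,0,-0.19],"twist":0},{"dp":[0.67,0,-0.19],"twist":0},{"dp":[0.67,0,-0.19],"twist":0},{"dp":[0,-0.89,0],"twist":0},{"dp":[0,-0.89,0],"twist":0},{"dp":[0,-0.89,0],"twist":0},{"dp":[-0.4,0,0.11],"twist":0},{"dp":[-0.3,0,0.08],"twist":0},{"dp":[-0.3,0,0.08],"twist":0},{"dp":[-0.2,0,0.05],"twist":0},{"dp":[0,0,0],"twist":0}])

```text
time_s: 18.75
ee_pos: [0.5217, 0.0273, 0.0214]
eef_rot: [-3.13, 0.266, -0.178]
force: [0.5, 0.3, 0.2]
grip_width: 0.0003
grip_force: 0.0
```

step_arm(deltas=[{"dp":[0.5,0,-0.13],"twist":0},{"dp":[0.2,0.2,-1],"twist":0},{"dp":[0,0.2,-0.5],"twist":0},{"dp":[0,0,0],"twist":0},{"dp":[0,0,0],"twist":0},{"dp":[0,0,0],"twist":0},{"dp":[0,0,0],"twist":0},{"dp":[0,0,0],"twist":0},{"dp":[0,0,0],"twist":0},{"dp":[0,0,0],"twist":0},{"dp":[0,0,0],"twist":0}], gripper=1)

```text
time_s: 19.85
ee_pos: [0.5628, 0.003, 0.0768]
eef_rot: [-3.13, 0.265, -0.178]
force: [0.5, 0.2, -0.2]
grip_width: 0.0852
grip_force: 0.0
```

```bash
python3 - <<'E'
from h import *
stat(); s=tins()
E
```

```text
t 19.9 p [0.5628 0.003  0.0768] case [-27.8   2.7] z [-0.256  0.058 -0.965] x [ 0.95  -0.171 -0.262] F [ 0.5  0.2 -0.2] w 0.085 q [-0.08  0.62  1.4   0.04  1.39  1.66]
[334 259 204] med [ 45.6 -16.6  34.1] [[25.0, -39.0], [66.0, 6.0]] [45. 51.] 6
[365 260 122] med [ 20.8 -84.4  34.3] [[2.0, -106.0], [39.0, -63.0]] [36. 55.] 41
[267 262 406] med [ 75.5 120.   34.3] [[55.0, 73.0], [96.0, 167.0]] [100.  46.] 89
```

```bash
python3 - <<'E'
from h import *
go((40,3,72),(42,3,20),(42,53,20),step=.035)
E
```

```text
{"dp":[-0.80,0.01,0.28],"twist":0.00},
{"dp":[-0.80,0.01,0.28],"twist":0.00},
--
{"dp":[0.15,0.01,0.63],"twist":0.00},
{"dp":[0.15,0.01,0.63],"twist":0.00},
--
{"dp":[-0.00,0.62,-0.01],"twist":0.00},
{"dp":[-0.00,0.62,-0.01],"twist":0.00},
--
```

step_arm(deltas=[{"dp":[-0.8,0,0.28],"twist":0},{"dp":[-0.8,0,0.28],"twist":0},{"dp":[0,0,0],"twist":0},{"dp":[0.15,0,0.63],"twist":0},{"dp":[0,0,0],"twist":0}])

```text
time_s: 20.4
ee_pos: [0.4947, 0.0157, 0.0443]
eef_rot: [-3.13, 0.268, -0.178]
force: [0.3, -0.4, -0.0]
grip_width: 0.0945
grip_force: 0.0
```

```bash
python3 - <<'E'
from h import *
stat()
E
```

```text
t 20.4 p [0.4947 0.0157 0.0443] case [41.5  2.4] z [-0.259  0.058 -0.964] x [ 0.949 -0.171 -0.265] F [ 0.3 -0.4 -0. ] w 0.095 q [-0.07  0.53  1.63  0.04  1.25  1.67]
```

step_arm(deltas=[{"dp":[0.07,0,0.3],"twist":0},{"dp":[0.06,0,0.28],"twist":0}])

```text
time_s: 20.6
ee_pos: [0.4952, 0.016, 0.0221]
eef_rot: [-3.13, 0.264, -0.178]
force: [-0.3, 0.5, -0.5]
grip_width: 0.0941
grip_force: 0.0
```

step_arm(deltas=[{"dp":[0,0.3,0],"twist":0},{"dp":[0,0.3,0],"twist":0},{"dp":[0,0.3,0],"twist":0},{"dp":[0,0.3,0],"twist":0},{"dp":[0,0.2,0],"twist":0},{"dp":[0,0.1,0],"twist":0},{"dp":[0,0,0],"twist":0}])

```text
time_s: 21.3
ee_pos: [0.4838, -0.0434, 0.0218]
eef_rot: [-3.13, 0.265, -0.179]
force: [-0.2, 0.3, 1.0]
grip_width: 0.094
grip_force: 0.0
```

```bash
python3 - <<'E'
from h import *
stat(); s=tins()
E
```

```text
t 21.3 p [ 0.4838 -0.0434  0.0218] case [41.6 62.5] z [-0.256  0.058 -0.965] x [ 0.95  -0.172 -0.262] F [-0.2  0.3  1. ] w 0.094 q [-0.17  0.55  1.66  0.01  1.19  1.57]
[362 260 205] med [ 22.7 -82.6  34.2] [[3.0, -106.0], [43.0, -59.0]] [50. 46.] 87
[298 263  83] med [71.7 84.  33.9] [[55.0, 71.0], [88.0, 97.0]] [38. 29.] 1
[311 263 211] med [52.7 40.3 34.3] [[32.0, 17.0], [73.0, 64.0]] [50. 45.] 78
[267 265 214] med [ 75.5 144.3  34.2] [[55.0, 121.0], [96.0, 168.0]] [45. 54.] 0
```

step_arm(deltas=[{"dp":[0,0.1,0],"twist":0},{"dp":[0,0,0],"twist":0}])

```text
time_s: 21.55
ee_pos: [0.4831, -0.0469, 0.0216]
eef_rot: [-3.13, 0.265, -0.178]
force: [-0.1, -0.1, -0.5]
grip_width: 0.0938
grip_force: 0.1
```

step_arm(deltas=[{"dp":[0,0.05,0],"twist":0}])

```text
time_s: 21.65
ee_pos: [0.4828, -0.0486, 0.0216]
eef_rot: [-3.129, 0.265, -0.178]
force: [1.0, 2.1, 1.1]
grip_width: 0.0942
grip_force: 1.5
```

step_arm(deltas=[{"dp":[0,0.05,0],"twist":0}])

```text
time_s: 21.75
ee_pos: [0.4825, -0.0505, 0.0216]
eef_rot: [-3.129, 0.265, -0.178]
force: [1.2, 3.9, 0.5]
grip_width: 0.0943
grip_force: 2.0
```

```bash
python3 - <<'E'
from h import *
stat(); s=tins()
E
```

```text
t 21.8 p [ 0.4825 -0.0505  0.0216] case [41.7 69.7] z [-0.255  0.059 -0.965] x [ 0.95  -0.171 -0.262] F [1.2 3.9 0.5] w 0.094 q [-0.19  0.55  1.67  0.01  1.19  1.56]
[362 260 201] med [ 23.4 -82.8  34.2] [[4.0, -106.0], [43.0, -59.0]] [51. 44.] 85
[295 263 308] med [58.8 63.5 34.1] [[34.0, 25.0], [84.0, 102.0]] [85. 48.] 68
[267 266 177] med [ 75.2 148.6  34.1] [[55.0, 129.0], [96.0, 168.0]] [45. 47.] 1
```

step_arm(deltas=[{"dp":[0,0.05,0],"twist":0}])

```text
time_s: 21.9
ee_pos: [0.4825, -0.0516, 0.0216]
eef_rot: [-3.127, 0.264, -0.178]
force: [7.5, 18.9, -0.5]
grip_width: 0.0939
grip_force: 10.3
```

step_arm(deltas=[{"dp":[0,0.04,0],"twist":0}])

```text
time_s: 22.0
ee_pos: [0.4829, -0.0522, 0.0217]
eef_rot: [-3.125, 0.263, -0.179]
force: [12.0, 26.3, -0.1]
grip_width: 0.0942
grip_force: 14.4
```

```bash
python3 - <<'E'
from h import *
stat()
# retreat and lift, then closed finger behind T3
go((41,62,22),(41,62,72),(-5,46,72),step=.035)
E
```

```text
t 22.0 p [ 0.4829 -0.0522  0.0217] case [40.9 71.3] z [-0.253  0.062 -0.966] x [ 0.95  -0.172 -0.26 ] F [12.  26.3 -0.1] w 0.094 q [-0.19  0.55  1.67  0.01  1.19  1.55]
{"dp":[-0.00,-0.23,-0.00],"twist":0.00},
--
{"dp":[-0.16,-0.01,-0.60],"twist":0.00},
{"dp":[-0.16,-0.01,-0.60],"twist":0.00},
--
{"dp":[0.56,-0.20,-0.15],"twist":0.00},
{"dp":[0.56,-0.20,-0.15],"twist":0.00},
--
```

step_arm(deltas=[{"dp":[0,-0.25,0],"twist":0},{"dp":[0.5,0,-0.13],"twist":0},{"dp":[0.4,0,-0.11],"twist":0},{"dp":[0,0.5,0],"twist":0},{"dp":[0,0.5,0],"twist":0},{"dp":[0,0,0],"twist":0}])

```text
time_s: 22.6
ee_pos: [0.5125, -0.0922, 0.0208]
eef_rot: [-3.13, 0.266, -0.18]
force: [-0.6, 0.3, -0.1]
grip_width: 0.0942
grip_force: 0.0
```

```bash
python3 - <<'E'
from h import *
stat(); go((46,100,20),step=.012)
E
```

```text
t 22.6 p [ 0.5125 -0.0922  0.0208] case [  4.7 105.3] z [-0.256  0.058 -0.965] x [ 0.949 -0.173 -0.263] F [-0.6  0.3 -0.1] w 0.094 q [-0.25  0.61  1.56 -0.01  1.24  1.51]
{"dp":[-0.25,-0.03,0.07],"twist":0.00},
{"dp":[-0.25,-0.03,0.07],"twist":0.00},
{"dp":[-0.25,-0.03,0.07],"twist":0.00},
{"dp":[-0.25,-0.03,0.07],"twist":0.00},
--
```

step_arm(deltas=[{"dp":[-0.25,-0.1,0.07],"twist":0},{"dp":[-0.25,0,0.07],"twist":0},{"dp":[-0.25,0,0.07],"twist":0},{"dp":[-0.2,0,0.05],"twist":0},{"dp":[-0.05,0,0.013],"twist":0},{"dp":[0,0,0],"twist":0}])

```text
time_s: 23.2
ee_pos: [0.4728, -0.079, 0.0211]
eef_rot: [-3.13, 0.265, -0.178]
force: [-0.9, 0.1, -0.4]
grip_width: 0.0939
grip_force: 0.0
```

step_arm(deltas=[{"dp":[-0.05,0,0.013],"twist":0},{"dp":[-0.04,0,0.01],"twist":0}])

```text
time_s: 23.4
ee_pos: [0.4701, -0.0785, 0.0212]
eef_rot: [-3.129, 0.263, -0.179]
force: [9.9, 1.1, -1.4]
grip_width: 0.0935
grip_force: 4.8
```

```bash
python3 - <<'E'
from h import *
stat(); tins()
E
```

```text
t 23.4 p [ 0.4701 -0.0785  0.0212] case [48.8 99.5] z [-0.254  0.058 -0.966] x [ 0.95  -0.172 -0.26 ] F [ 9.9  1.1 -1.4] w 0.094 q [-0.24  0.53  1.69 -0.    1.18  1.51]
[282 258 359] med [75.7 90.1 34.4] [[55.0, 46.0], [96.0, 134.0]] [99. 45.] 90
[362 260 191] med [ 23.7 -82.9  33.9] [[4.0, -107.0], [43.0, -59.0]] [51. 44.] 84
[267 268  49] med [ 74.3 162.6  34.6] [[55.0, 156.0], [93.0, 169.0]] [16. 43.] 86
```

step_arm(deltas=[{"dp":[0.75,0,-0.2],"twist":0},{"dp":[0.85,0,-0.23],"twist":0},{"dp":[0,-0.85,0],"twist":0},{"dp":[0,-0.85,0],"twist":0},{"dp":[0,-0.85,0],"twist":0},{"dp":[0,-0.85,0],"twist":0},{"dp":[0,-0.74,0],"twist":0},{"dp":[0,0,0],"twist":0}])

```text
time_s: 24.25
ee_pos: [0.5643, 0.0754, 0.0226]
eef_rot: [-3.129, 0.265, -0.175]
force: [-0.4, 0.5, -0.1]
grip_width: 0.094
grip_force: 0.0
```

```bash
python3 - <<'E'
from h import *
stat(); tins(); go((22,-66,20),step=.02)
E
```

```text
t 24.2 p [0.5643 0.0754 0.0226] case [-16.3 -68.9] z [-0.256  0.058 -0.965] x [ 0.95  -0.168 -0.262] F [-0.4  0.5 -0.1] w 0.094 q [0.04 0.69 1.41 0.07 1.29 1.76]
[267 258 627] med [75.8 95.5 34.4] [[55.0, 26.0], [97.0, 165.0]] [ 47. 151.] 1
[365 263 121] med [ 14.7 -82.9  34.3] [[2.0, -105.0], [27.0, -60.0]] [51. 27.] 89
{"dp":[-0.46,0.01,0.16],"twist":0.00},
{"dp":[-0.46,0.01,0.16],"twist":0.00},
--
```

step_arm(deltas=[{"dp":[-0.46,0,0.15],"twist":0},{"dp":[-0.46,0,0.15],"twist":0},{"dp":[0,0,0],"twist":0},{"dp":[0,0.3,0],"twist":0},{"dp":[0,0.3,0],"twist":0},{"dp":[0,0.3,0],"twist":0},{"dp":[0,0.3,0],"twist":0},{"dp":[0,0.3,0],"twist":0},{"dp":[0,0.3,0],"twist":0},{"dp":[0,0.15,0],"twist":0},{"dp":[0,0.07,0],"twist":0},{"dp":[0,0,0],"twist":0}])

```text
time_s: 25.5
ee_pos: [0.5116, -0.0003, 0.0198]
eef_rot: [-3.13, 0.265, -0.178]
force: [1.0, 0.9, -0.1]
grip_width: 0.0941
grip_force: 0.0
```

```bash
python3 - <<'E'
from h import *
stat(); tins()
E
```

```text
t 25.5 p [ 5.116e-01 -3.000e-04  1.980e-02] case [22.  15.1] z [-0.256  0.058 -0.965] x [ 0.95  -0.171 -0.262] F [ 1.   0.9 -0.1] w 0.094 q [-0.09  0.6   1.59  0.04  1.22  1.64]
[267 261 415] med [ 75.8 120.9  34.1] [[56.0, 75.0], [96.0, 167.0]] [44. 99.] 0
[332 266 216] med [19.5 -7.5 34.3] [[0.0, -33.0], [39.0, 18.0]] [62. 45.] 90
```

step_arm(deltas=[{"dp":[0,-0.15,0],"twist":0},{"dp":[0.5,0,-0.13],"twist":0},{"dp":[0.5,0,-0.13],"twist":0},{"dp":[0,0.45,0],"twist":0},{"dp":[0,0.47,0],"twist":0},{"dp":[0,0,0],"twist":0},{"dp":[-0.3,0,0.08],"twist":0},{"dp":[-0.3,0,0.08],"twist":0},{"dp":[-0.3,0,0.08],"twist":0},{"dp":[-0.2,0,0.05],"twist":0},{"dp":[0,0,0],"twist":0}])

```text
time_s: 26.65
ee_pos: [0.5014, -0.029, 0.0196]
eef_rot: [-3.13, 0.265, -0.178]
force: [0.5, 0.7, -0.0]
grip_width: 0.0941
grip_force: 0.0
```

```bash
python3 - <<'E'
from h import *
stat(); tins()
E
```

```text
t 26.6 p [ 0.5014 -0.029   0.0196] case [26.9 45.1] z [-0.256  0.058 -0.965] x [ 0.95  -0.171 -0.262] F [ 0.5  0.7 -0. ] w 0.094 q [-0.14  0.58  1.62  0.02  1.21  1.6 ]
[309 257  42] med [90.5 39.7 33.9] [[85.0, 20.0], [96.0, 59.0]] [41. 13.] 89
[329 260 110] med [52.9  1.  34.1] [[35.0, -15.0], [71.0, 17.0]] [34. 41.] 76
[267 263 272] med [ 76.1 137.2  34.3] [[56.0, 107.0], [96.0, 168.0]] [67. 46.] 90
[311 263  81] med [62.1 44.4 34.3] [[53.0, 23.0], [71.0, 66.0]] [21. 46.] 2
```

step_arm(deltas=[{"dp":[0.5,0,-0.13],"twist":0},{"dp":[0.1,-0.5,-0.03],"twist":0},{"dp":[0,-0.46,0],"twist":0},{"dp":[0,0,0],"twist":0},{"dp":[-0.5,0,0.13],"twist":0},{"dp":[-0.48,0,0.13],"twist":0},{"dp":[0,0,0],"twist":0},{"dp":[0,0.15,0],"twist":0},{"dp":[0,0.1,0],"twist":0},{"dp":[0,0,0],"twist":0}])

```text
time_s: 27.7
ee_pos: [0.4922, 0.0003, 0.0199]
eef_rot: [-3.13, 0.265, -0.179]
force: [0.1, -0.0, 0.0]
grip_width: 0.0939
grip_force: 0.0
```

```bash
python3 - <<'E'
from h import *
stat()
E
```

```text
t 27.7 p [4.922e-01 3.000e-04 1.990e-02] case [41.1 17.9] z [-0.255  0.058 -0.965] x [ 0.95  -0.172 -0.262] F [ 0.1 -0.   0. ] w 0.094 q [-0.09  0.56  1.65  0.04  1.2   1.64]
```

step_arm(deltas=[{"dp":[0,0.05,0],"twist":0},{"dp":[0,0,0],"twist":0}])

```text
time_s: 27.9
ee_pos: [0.4916, -0.0008, 0.0198]
eef_rot: [-3.129, 0.265, -0.178]
force: [1.6, 1.6, 1.2]
grip_width: 0.0938
grip_force: 1.3
```

step_arm(deltas=[{"dp":[0,0.05,0],"twist":0},{"dp":[0,0,0],"twist":0}])

```text
time_s: 28.1
ee_pos: [0.4916, -0.0017, 0.0199]
eef_rot: [-3.127, 0.264, -0.178]
force: [4.5, 10.2, -1.1]
grip_width: 0.0939
grip_force: 6.1
```

step_arm(deltas=[{"dp":[0,0.04,0],"twist":0},{"dp":[0,0,0],"twist":0}])

```text
time_s: 28.3
ee_pos: [0.492, -0.0022, 0.0201]
eef_rot: [-3.126, 0.262, -0.178]
force: [9.8, 19.7, -1.8]
grip_width: 0.0941
grip_force: 10.5
```

step_arm(deltas=[{"dp":[0,-0.2,0],"twist":0},{"dp":[0.5,0,-0.13],"twist":0},{"dp":[0.5,0,-0.13],"twist":0},{"dp":[0,0.5,0],"twist":0},{"dp":[0,0.5,0],"twist":0},{"dp":[0,0,0],"twist":0},{"dp":[-0.3,0,0.08],"twist":0},{"dp":[-0.3,0,0.08],"twist":0},{"dp":[-0.3,0,0.08],"twist":0},{"dp":[-0.15,0,0.04],"twist":0},{"dp":[-0.1,0,0.026],"twist":0},{"dp":[0,0,0],"twist":0}])

```text
time_s: 29.5
ee_pos: [0.4799, -0.0344, 0.0197]
eef_rot: [-3.129, 0.262, -0.178]
force: [5.5, 0.4, -2.0]
grip_width: 0.0941
grip_force: 2.4
```

```bash
python3 - <<'E'
from h import *
stat(); tins()
E
```

```text
t 29.5 p [ 0.4799 -0.0344  0.0197] case [47.  54.2] z [-0.252  0.058 -0.966] x [ 0.951 -0.171 -0.259] F [ 5.5  0.4 -2. ] w 0.094 q [-0.16  0.54  1.68  0.02  1.18  1.58]
[301 255 322] med [73.9 42.5 34.2] [[55.0, -1.0], [93.0, 86.0]] [ 45. 100.] 0
[267 264 260] med [ 75.4 140.6  34.2] [[55.0, 113.0], [96.0, 168.0]] [62. 46.] 90
```

step_arm(deltas=[{"dp":[-0.06,0,0.016],"twist":0},{"dp":[0,0,0],"twist":0}])

```text
time_s: 29.75
ee_pos: [0.4794, -0.0341, 0.0201]
eef_rot: [-3.129, 0.257, -0.179]
force: [15.1, 0.4, -1.2]
grip_width: 0.0941
grip_force: 6.8
```

step_arm(deltas=[{"dp":[-0.05,0,0.013],"twist":0},{"dp":[0,0,0],"twist":0}])

```text
time_s: 29.95
ee_pos: [0.4789, -0.0338, 0.0205]
eef_rot: [-3.128, 0.253, -0.18]
force: [23.8, 2.4, -2.5]
grip_width: 0.0941
grip_force: 10.5
```

step_arm(deltas=[{"dp":[0.5,0,-0.13],"twist":0},{"dp":[0.7,0,-0.2],"twist":0},{"dp":[0.7,-0.5,-0.2],"twist":0},{"dp":[0,-0.9,-0.5],"twist":0},{"dp":[0,-0.9,-0.7],"twist":0}], gripper=-1)

```text
time_s: 30.45
ee_pos: [0.5805, 0.0406, 0.0663]
eef_rot: [-3.13, 0.269, -0.179]
force: [0.8, -0.3, 0.6]
grip_width: 0.0571
grip_force: 0.0
```

```bash
python3 - <<'E'
from h import *
stat(); s=tins()
o=s[200:330,240:440]; cv2.imwrite('pics/s4.png',cv2.resize(o,None,fx=3.8,fy=3.8,interpolation=cv2.INTER_CUBIC)[:,:,::-1])
E
```

```text
t 30.4 p [0.5805 0.0406 0.0663] case [-38.5 -37.5] z [-0.259  0.058 -0.964] x [ 0.949 -0.172 -0.265] F [ 0.8 -0.3  0.6] w 0.057 q [-0.02  0.67  1.34  0.05  1.4   1.72]
[267 256 725] med [75.5 80.6 34.3] [[55.0, -4.0], [96.0, 165.0]] [180.  48.] 88
```

View pics/s4.png

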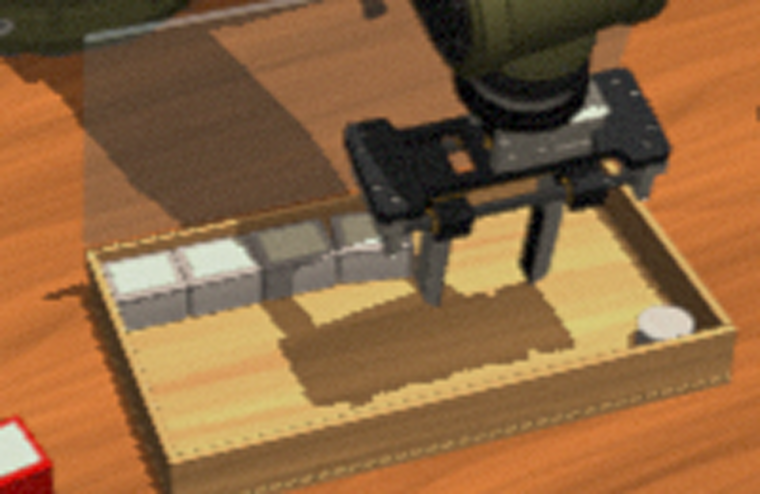

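The picture shows the four tins in one straight row along the hinge wall, up against the right-hand end; the depth gives x = 55–96 for all of them. The balm is untouched. I'll rise over the lid to the robot side and recheck the row on the way.

```bash
python3 - <<'E'
from h import *
go((-30,20,380),(91,41,380),step=.039)
E
```

```text
{"dp":[-0.25,0.16,-0.82],"twist":0.00},
{"dp":[-0.25,0.16,-0.82],"twist":0.00},
{"dp":[-0.25,0.16,-0.82],"twist":0.00},
{"dp":[-0.25,0.16,-0.82],"twist":0.00},
{"dp":[-0.25,0.16,-0.82],"twist":0.00},
{"dp":[-0.25,0.16,-0.82],"twist":0.00},
{"dp":[-0.25,0.16,-0.82],"twist":0.00},
{"dp":[-0.25,0.16,-0.82],"twist":0.00},
{"dp":[-0.25,0.16,-0.82],"twist":0.00},
--
{"dp":[-0.73,0.13,0.19],"twist":0.00},
{"dp":[-0.73,0.13,0.19],"twist":0.00},
{"dp":[-0.73,0.13,0.19],"twist":0.00},
{"dp":[-0.73,0.13,0.19],"twist":0.00},
--
```

step_arm(deltas=[{"dp":[-0.25,0.16,-0.82],"twist":0},{"dp":[-0.25,0.16,-0.82],"twist":0},{"dp":[-0.25,0.16,-0.82],"twist":0},{"dp":[-0.25,0.16,-0.82],"twist":0},{"dp":[-0.25,0.16,-0.82],"twist":0},{"dp":[-0.25,0.16,-0.82],"twist":0},{"dp":[-0.25,0.16,-0.82],"twist":0},{"dp":[-0.25,0.16,-0.82],"twist":0},{"dp":[-0.25,0.16,-0.82],"twist":0}])

```text
time_s: 31.4
ee_pos: [0.56, -0.019, 0.3764]
eef_rot: [-3.13, 0.265, -0.178]
force: [0.2, -0.5, -0.1]
grip_width: 0.0003
grip_force: 0.0
```

step_arm(deltas=[{"dp":[-0.73,0.13,0.19],"twist":0},{"dp":[-0.73,0.13,0.19],"twist":0},{"dp":[-0.73,0.13,0.19],"twist":0},{"dp":[-0.73,0.13,0.19],"twist":0},{"dp":[0,0,0],"twist":0}])

```text
time_s: 31.9
ee_pos: [0.4358, -0.0174, 0.3772]
eef_rot: [-3.13, 0.263, -0.178]
force: [0.5, -0.8, 0.4]
grip_width: 0.0007
grip_force: 0.0
```

```bash
cat >> h.py <<'E'
def lidrows(ths,rho=165,ax=101,y=41,p=None):
    out=[]
    for th in ths:
        u=rho*np.cos(th)-6*np.sin(th)-7.7; w=rho*np.sin(th)+6*np.cos(th)+2.1
        out.append((ax-u,y,45+w))
    return out
E
python3 - <<'E'
from h import *
stat(); s=tins()
L=lidrows([1.25,1.1]); print(L)
a=L[0]; go((91,41,320),(a[0]+17,41,a[2]),(a[0]+4,41,a[2]),step=.035)
o=s[200:330,240:440]; cv2.imwrite('pics/s5.png',cv2.resize(o,None,fx=3.8,fy=3.8,interpolation=cv2.INTER_CUBIC)[:,:,::-1])
E
```

```text
t 31.9 p [ 0.4358 -0.0174  0.3772] case [93.5 45.4] z [-0.254  0.058 -0.965] x [ 0.95  -0.171 -0.26 ] F [ 0.5 -0.8  0.4] w 0.001 q [-0.14  0.13  1.36  0.02  1.92  1.62]
[267 255 833] med [75.2 69.9 34.2] [[54.0, -25.0], [96.0, 165.0]] [204.  49.] 88
[(np.float64(62.365717920914186), 41, np.float64(205.57439636804332)), (np.float64(39.20388412514836), 41, np.float64(196.8707911386903))]
{"dp":[0.20,-0.04,0.68],"twist":0.00},
{"dp":[0.20,-0.04,0.68],"twist":0.00},
--
{"dp":[0.26,0.01,0.67],"twist":0.00},
{"dp":[0.26,0.01,0.67],"twist":0.00},
{"dp":[0.26,0.01,0.67],"twist":0.00},
{"dp":[0.26,0.01,0.67],"twist":0.00},
--
{"dp":[0.31,-0.00,-0.08],"twist":0.00},
--
```

View pics/s5.png

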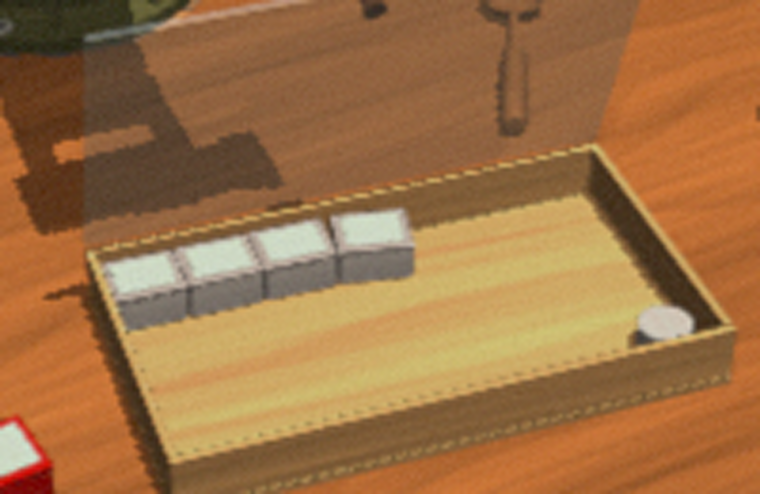

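The row stands well except tin 4: its outer end looks turned a few degrees off the wall. I'll measure the corners.

```bash
python3 - <<'E'
from h import *
c={'T3':[(252,232),(325,220),(333,253),(262,267)],'T4':[(331,215),(402,208),(413,243),(338,253)],'T2':[(177,249),(250,237),(260,270),(190,283)],'T1':[(105,267),(172,253),(186,284),(118,300)]}
for k,v in c.items(): print(k,[ (np.r_[w2c(unproj('scene',u/3.8+240,w/3.8+200,.035))]).round(1).tolist() for u,w in v])
# far edge fit by depth: boundary of top per column y
s,d=shot('scene'); S=world('scene',d); L=np.concatenate([(S[...,:2]-C0)@RC*1e3,S[...,2:]*1e3],-1)
m=(L[...,2]>29)&(L[...,2]<38)&(L[...,0]>40)&(L[...,0]<98)&(abs(L[...,1])<172)&(s.min(-1)>60)
for a in range(-34,170,6):
    k=m&(L[...,1]>a)&(L[...,1]<a+6); print(a+3,np.percentile(L[k][:,0],[2,98]).round(1) if k.sum()>4 else None,end=' ')
E
```

```text
T3 [[92.9, 67.3], [89.2, 18.0], [54.2, 24.3], [55.7, 71.9]]
T4 [[93.0, 12.5], [84.6, -34.4], [46.9, -28.2], [53.2, 21.2]]
T2 [[91.8, 118.5], [88.2, 70.1], [53.2, 74.1], [55.3, 120.0]]
T1 [[89.2, 167.2], [88.9, 122.7], [55.2, 122.7], [54.1, 167.4]]
-31 [57.7 87.2] -25 [45.7 91.5] -19 [48.6 94.8] -13 [51.4 86.6] -7 [50.3 93.3] -1 [48.2 94.4] 5 [52.5 95.7] 11 [52.8 96.1] 17 [54.4 86.1] 23 [55.2 90.9] 29 [52.5 95.4] 35 [58.3 97.3] 41 [56.  97.6] 47 [54.3 96.2] 53 [52.5 97.5] 59 [54.4 96.8] 65 [54.1 95.9] 71 [56.7 95.5] 77 [55.7 96.7] 83 [53.8 95.3] 89 [55.7 95.6] 95 [54.9 97.3] 101 [55.4 97.6] 107 [54.2 95.6] 113 [54.7 95.5] 119 [55.7 94.6] 125 [54.  97.2] 131 [55.  97.2] 137 [53.1 96.1] 143 [53.3 95.4] 149 [54.3 96.6] 155 [56.1 94.1] 161 [54.3 94.5] 167 [53.7 96. ]
```

Tin 4 is turned about 6° out. The fix is to alternate pushes: an x push on its outer half to square it, then a y push on its side to close the gap.

```bash
python3 - <<'E'
from h import *
go((-15,-16,370),(-10,-16,20),(36,-16,20),step=.0395)
E
```

```text
{"dp":[0.65,-0.38,-0.13],"twist":0.00},
{"dp":[0.65,-0.38,-0.13],"twist":0.00},
{"dp":[0.65,-0.38,-0.13],"twist":0.00},
{"dp":[0.65,-0.38,-0.13],"twist":0.00},
--
{"dp":[0.24,0.01,0.94],"twist":0.00},
{"dp":[0.24,0.01,0.94],"twist":0.00},
{"dp":[0.24,0.01,0.94],"twist":0.00},
{"dp":[0.24,0.01,0.94],"twist":0.00},
{"dp":[0.24,0.01,0.94],"twist":0.00},
{"dp":[0.24,0.01,0.94],"twist":0.00},
{"dp":[0.24,0.01,0.94],"twist":0.00},
{"dp":[0.24,0.01,0.94],"twist":0.00},
{"dp":[0.24,0.01,0.94],"twist":0.00},
--
{"dp":[-0.56,0.00,0.15],"twist":0.00},
{"dp":[-0.56,0.00,0.15],"twist":0.00},
--
```

step_arm(deltas=[{"dp":[0.65,-0.38,-0.13],"twist":0},{"dp":[0.65,-0.38,-0.13],"twist":0},{"dp":[0.65,-0.38,-0.13],"twist":0},{"dp":[0.65,-0.38,-0.13],"twist":0},{"dp":[0.24,0,0.94],"twist":0},{"dp":[0.24,0,0.94],"twist":0},{"dp":[0.24,0,0.94],"twist":0},{"dp":[0.24,0,0.94],"twist":0},{"dp":[0.24,0,0.94],"twist":0},{"dp":[0.24,0,0.94],"twist":0},{"dp":[0.24,0,0.94],"twist":0},{"dp":[0.24,0,0.94],"twist":0}])

```text
time_s: 33.2
ee_pos: [0.5493, 0.0278, 0.0567]
eef_rot: [-3.13, 0.266, -0.178]
force: [0.1, 0.5, -0.6]
grip_width: 0.0005
grip_force: 0.0
```

step_arm(deltas=[{"dp":[0.24,0,0.9],"twist":0},{"dp":[0,0,0],"twist":0},{"dp":[-0.5,0,0.13],"twist":0},{"dp":[-0.4,0,0.11],"twist":0},{"dp":[-0.2,0,0.05],"twist":0},{"dp":[-0.1,0,0.026],"twist":0},{"dp":[0,0,0],"twist":0}])

```text
time_s: 33.9
ee_pos: [0.5006, 0.0371, 0.023]
eef_rot: [-3.13, 0.264, -0.178]
force: [0.6, 0.8, 0.1]
grip_width: 0.0005
grip_force: 0.0
```

```bash
python3 - <<'E'
from h import *
stat()
E
```

```text
t 33.9 p [0.5006 0.0371 0.023 ] case [ 39.5 -19.7] z [-0.255  0.058 -0.965] x [ 0.95  -0.171 -0.261] F [0.6 0.8 0.1] w 0.001 q [-0.03  0.57  1.62  0.05  1.21  1.7 ]
```

step_arm(deltas=[{"dp":[-0.1,0,0.026],"twist":0},{"dp":[-0.1,0,0.026],"twist":0},{"dp":[0,0,0],"twist":0}])

```text
time_s: 34.2
ee_pos: [0.4918, 0.0387, 0.0225]
eef_rot: [-3.13, 0.265, -0.178]
force: [0.5, 0.6, 0.5]
grip_width: 0.0004
grip_force: 0.4
```

step_arm(deltas=[{"dp":[-0.05,0,0.013],"twist":0},{"dp":[0,0,0],"twist":0}])

```text
time_s: 34.4
ee_pos: [0.4912, 0.0388, 0.0227]
eef_rot: [-3.129, 0.261, -0.178]
force: [7.8, 0.1, -1.5]
grip_width: 0.0003
grip_force: 4.0
```

step_arm(deltas=[{"dp":[0.6,0,-0.16],"twist":0},{"dp":[0,-0.9,0],"twist":0},{"dp":[-0.3,0,0.08],"twist":0},{"dp":[-0.34,0,0.09],"twist":0},{"dp":[0,0,0],"twist":0}])

```text
time_s: 34.9
ee_pos: [0.4935, 0.0749, 0.0226]
eef_rot: [-3.13, 0.267, -0.178]
force: [-0.1, -0.1, 0.8]
grip_width: 0.0003
grip_force: 0.0
```

```bash
python3 - <<'E'
from h import *
stat();tins()
E
```

```text
t 34.9 p [0.4935 0.0749 0.0226] case [ 53.2 -55.7] z [-0.257  0.058 -0.965] x [ 0.949 -0.17  -0.264] F [-0.1 -0.1  0.8] w 0.0 q [0.04 0.56 1.63 0.07 1.2  1.75]
[267 253 798] med [75.6 70.2 34.2] [[55.0, -24.0], [96.0, 165.0]] [ 48. 200.] 0
```

step_arm(deltas=[{"dp":[0,0.25,0],"twist":0},{"dp":[0,0.12,0],"twist":0},{"dp":[0,0,0],"twist":0}])

```text
time_s: 35.25
ee_pos: [0.4926, 0.0594, 0.0228]
eef_rot: [-3.129, 0.264, -0.179]
force: [1.6, 4.1, 0.2]
grip_width: 0.0006
grip_force: 2.0
```

step_arm(deltas=[{"dp":[0,0.05,0],"twist":0},{"dp":[0,0,0],"twist":0}])

```text
time_s: 35.45
ee_pos: [0.493, 0.0572, 0.0229]
eef_rot: [-3.13, 0.262, -0.179]
force: [6.1, -1.2, -0.8]
grip_width: 0.0006
grip_force: 3.0
```

step_arm(deltas=[{"dp":[0,0.04,0],"twist":0},{"dp":[0,0,0],"twist":0}])

```text
time_s: 35.65
ee_pos: [0.493, 0.0559, 0.0229]
eef_rot: [-3.129, 0.262, -0.179]
force: [6.8, 1.4, -1.2]
grip_width: 0.0005
grip_force: 3.5
```

```bash
python3 - <<'E'
from h import *
stat()
E
```

```text
t 35.6 p [0.493  0.0559 0.0229] case [ 50.4 -36.9] z [-0.252  0.059 -0.966] x [ 0.951 -0.172 -0.259] F [ 6.8  1.4 -1.2] w 0.0 q [0.01 0.56 1.64 0.06 1.2  1.73]
```

step_arm(deltas=[{"dp":[0.5,0,-0.13],"twist":0},{"dp":[0,0.42,0],"twist":0},{"dp":[0,0,0],"twist":0},{"dp":[-0.3,0,0.08],"twist":0},{"dp":[-0.1,0,0.026],"twist":0},{"dp":[-0.05,0,0.013],"twist":0},{"dp":[0,0,0],"twist":0}])

```text
time_s: 36.35
ee_pos: [0.4915, 0.0393, 0.0227]
eef_rot: [-3.13, 0.262, -0.178]
force: [5.8, -2.2, -2.8]
grip_width: 0.0004
grip_force: 3.2
```

step_arm(deltas=[{"dp":[-0.06,0,0.016],"twist":0},{"dp":[0,0,0],"twist":0}])

```text
time_s: 36.55
ee_pos: [0.491, 0.0395, 0.0232]
eef_rot: [-3.129, 0.256, -0.178]
force: [17.1, -5.1, -3.4]
grip_width: 0.0007
grip_force: 8.4
```

```bash
python3 - <<'E'
from h import *
stat()
E
```

```text
t 36.5 p [0.491  0.0395 0.0232] case [ 49.3 -20.4] z [-0.247  0.057 -0.967] x [ 0.952 -0.172 -0.254] F [17.1 -5.1 -3.4] w 0.001 q [-0.02  0.55  1.66  0.06  1.19  1.7 ]
```

step_arm(deltas=[{"dp":[0.4,0,-0.11],"twist":0},{"dp":[0.8,0,-0.2],"twist":0},{"dp":[0,0,-0.97],"twist":0},{"dp":[0,0,-0.97],"twist":0},{"dp":[0,0,-0.97],"twist":0},{"dp":[0,0,-0.97],"twist":0},{"dp":[0,0,-0.97],"twist":0},{"dp":[-0.25,0.1,-0.9],"twist":0},{"dp":[-0.25,0.1,-0.9],"twist":0},{"dp":[-0.25,0.3,-0.9],"twist":0},{"dp":[-0.25,0.3,-0.9],"twist":0}])

```text
time_s: 37.65
ee_pos: [0.5789, -0.0133, 0.3596]
eef_rot: [-3.13, 0.265, -0.178]
force: [0.5, 0.2, 0.9]
grip_width: 0.0004
grip_force: 0.0
```

```bash
python3 - <<'E'
from h import *
stat(); s=tins()
a=lidrows([1.25])[0]
go((91,41,360),(a[0]+17,41,a[2]),step=.0395)
s=np.mean([ctrl.camera('scene')[0].astype(float) for _ in range(6)],0).astype(np.uint8)
o=s[240:300,258:362]; cv2.imwrite('pics/s6.png',cv2.resize(o,None,fx=7.6,fy=7.6,interpolation=cv2.INTER_CUBIC)[:,:,::-1])
E
```

```text
t 37.6 p [ 0.5789 -0.0133  0.3596] case [-46.6  15.8] z [-0.256  0.058 -0.965] x [ 0.95  -0.171 -0.262] F [0.5 0.2 0.9] w 0.0 q [-0.1   0.49  0.94  0.03  1.98  1.66]
[267 253 804] med [75.1 70.9 34.2] [[55.0, -23.0], [95.0, 165.0]] [ 45. 199.] 0
{"dp":[-0.83,0.15,0.25],"twist":0.00},
{"dp":[-0.83,0.15,0.25],"twist":0.00},
{"dp":[-0.83,0.15,0.25],"twist":0.00},
{"dp":[-0.83,0.15,0.25],"twist":0.00},
--
{"dp":[0.32,0.01,0.91],"twist":0.00},
{"dp":[0.32,0.01,0.91],"twist":0.00},
{"dp":[0.32,0.01,0.91],"twist":0.00},
{"dp":[0.32,0.01,0.91],"twist":0.00},
--
```

View pics/s6.png

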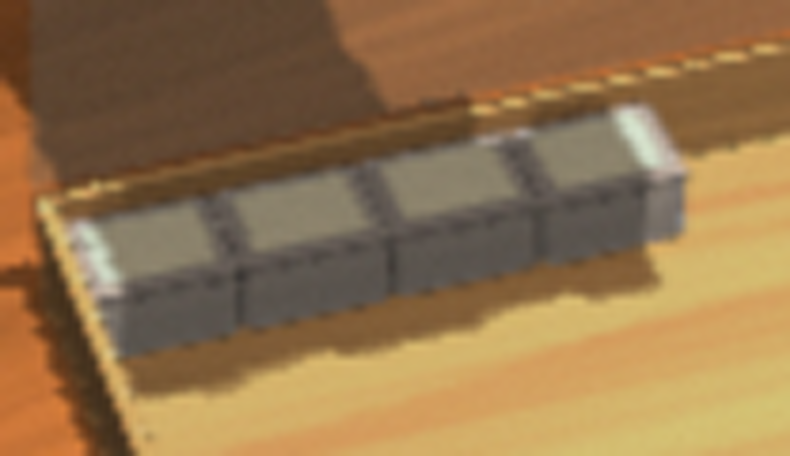

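The crop shows all four tins in one straight, closed row in the right-hand hinge corner, with the far faces on one line. Now for the lid: over to the robot side, then push it down slowly beside the knob.

step_arm(deltas=[{"dp":[-0.83,0.15,0.25],"twist":0},{"dp":[-0.83,0.15,0.25],"twist":0},{"dp":[-0.83,0.15,0.25],"twist":0},{"dp":[-0.83,0.15,0.25],"twist":0},{"dp":[0,0,0],"twist":0},{"dp":[0.3,0,0.9],"twist":0},{"dp":[0.3,0,0.9],"twist":0},{"dp":[0.3,0,0.9],"twist":0},{"dp":[0.3,0,0.9],"twist":0},{"dp":[0,0,0],"twist":0}])

```text
time_s: 39.0
ee_pos: [0.4458, -0.0111, 0.198]
eef_rot: [-3.13, 0.274, -0.178]
force: [-0.2, 0.8, 1.3]
grip_width: 0.0005
grip_force: 0.0
```

```bash
python3 - <<'E'
from h import *
stat()
P=lidrows(np.linspace(1.23,-.0,25)); go(*P,step=.05)
E
```

```text
t 39.0 p [ 0.4458 -0.0111  0.198 ] case [84.8 37.4] z [-0.264  0.059 -0.963] x [ 0.948 -0.17  -0.271] F [-0.2  0.8  1.3] w 0.0 q [-0.12  0.24  1.63  0.03  1.54  1.62]
{"dp":[0.57,0.09,-0.33],"twist":0.00},
--
{"dp":[0.21,0.00,0.01],"twist":0.00},
--
{"dp":[0.21,0.00,0.02],"twist":0.00},
--
{"dp":[0.21,0.00,0.03],"twist":0.00},
--
{"dp":[0.21,0.00,0.04],"twist":0.00},
--
{"dp":[0.20,0.00,0.05],"twist":0.00},
--
{"dp":[0.20,0.00,0.07],"twist":0.00},
--
{"dp":[0.20,0.00,0.08],"twist":0.00},
--
{"dp":[0.19,0.00,0.09],"twist":0.00},
--
{"dp":[0.19,0.00,0.10],"twist":0.00},
--
{"dp":[0.18,0.00,0.10],"twist":0.00},
--
{"dp":[0.18,0.00,0.11],"twist":0.00},
--
{"dp":[0.17,0.00,0.12],"twist":0.00},
--
{"dp":[0.17,0.00,0.13],"twist":0.00},
--
{"dp":[0.16,0.00,0.14],"twist":0.00},
--
{"dp":[0.15,0.00,0.15],"twist":0.00},
--
{"dp":[0.14,0.00,0.16],"twist":0.00},
--
{"dp":[0.14,0.00,0.16],"twist":0.00},
--
{"dp":[0.13,0.00,0.17],"twist":0.00},
--
{"dp":[0.12,0.00,0.18],"twist":0.00},
--
{"dp":[0.11,0.00,0.18],"twist":0.00},
--
{"dp":[0.10,0.00,0.19],"twist":0.00},
--
{"dp":[0.09,0.00,0.19],"twist":0.00},
--
{"dp":[0.08,0.00,0.20],"twist":0.00},
--
{"dp":[0.07,0.00,0.20],"twist":0.00},
--
```

step_arm(deltas=[{"dp":[0.3,0,-0.17],"twist":0},{"dp":[0.27,0,-0.16],"twist":0},{"dp":[0.1,0,0],"twist":0},{"dp":[0.1,0,0],"twist":0}])

```text
time_s: 39.4
ee_pos: [0.4805, -0.0175, 0.2079]
eef_rot: [-3.13, 0.264, -0.178]
force: [-1.3, 0.9, 1.9]
grip_width: 0.0
grip_force: 0.9
```

step_arm(deltas=[{"dp":[0.21,0,0.02],"twist":0},{"dp":[0.21,0,0.03],"twist":0},{"dp":[0.21,0,0.04],"twist":0},{"dp":[0.2,0,0.05],"twist":0},{"dp":[0.2,0,0.07],"twist":0}])

```text
time_s: 39.9
ee_pos: [0.5176, -0.0242, 0.1875]
eef_rot: [-3.13, 0.266, -0.178]
force: [-1.0, -0.5, 1.1]
grip_width: -0.0001
grip_force: 0.7
```

```bash
cat >> h.py <<'E'
def lidang():
    d=ctrl.camera('scene')[1]; S=world('scene',d); L=np.concatenate([(S[...,:2]-C0)@RC*1e3,S[...,2:]*1e3],-1)
    u=101-L[...,0]; w=L[...,2]-45; m=(d>0)&(abs(L[...,1])<172)&((L[...,1]<-60)|(L[...,1]>135))&(np.hypot(u,w)<207)&(np.hypot(u,w)>110)&(w>2)
    a=np.arctan2(w[m],u[m]); print('lid',m.sum(),np.percentile(a,[10,50,90]).round(3) if m.sum() else None)
E
python3 - <<'E'
from h import *
stat(); lidang()
E
```

```text
t 39.9 p [ 0.5176 -0.0242  0.1875] case [11.8 37.6] z [-0.256  0.058 -0.965] x [ 0.95  -0.171 -0.263] F [-1.  -0.5  1.1] w -0.0 q [-0.13  0.41  1.44  0.02  1.56  1.62]
lid 767 [0.914 0.92  0.928]
```

```bash
python3 - <<'E'
from h import *
P=[(x,38,z) for x,_,z in lidrows(np.r_[np.linspace(.86,.3,10),np.linspace(.26,0.02,8)],rho=170)]; go(*P,step=.05)
E
```

```text
{"dp":[0.26,0.01,0.11],"twist":0.00},
--
{"dp":[0.24,0.00,0.11],"twist":0.00},
--
{"dp":[0.23,0.00,0.13],"twist":0.00},
--
{"dp":[0.22,0.00,0.14],"twist":0.00},
--
{"dp":[0.21,0.00,0.16],"twist":0.00},
--
{"dp":[0.20,0.00,0.17],"twist":0.00},
--
{"dp":[0.19,0.00,0.18],"twist":0.00},
--
{"dp":[0.18,0.00,0.19],"twist":0.00},
--
{"dp":[0.17,0.00,0.20],"twist":0.00},
--
{"dp":[0.16,0.00,0.21],"twist":0.00},
--
{"dp":[0.09,0.00,0.14],"twist":0.00},
--
{"dp":[0.08,0.00,0.12],"twist":0.00},
--
{"dp":[0.07,0.00,0.13],"twist":0.00},
--
{"dp":[0.07,0.00,0.13],"twist":0.00},
--
{"dp":[0.06,0.00,0.13],"twist":0.00},
--
{"dp":[0.06,0.00,0.13],"twist":0.00},
--
{"dp":[0.05,0.00,0.14],"twist":0.00},
--
{"dp":[0.05,0.00,0.14],"twist":0.00},
--
```

step_arm(deltas=[{"dp":[0.26,0,0.11],"twist":0},{"dp":[0.24,0,0.11],"twist":0},{"dp":[0.23,0,0.13],"twist":0},{"dp":[0.22,0,0.14],"twist":0},{"dp":[0.21,0,0.16],"twist":0},{"dp":[0.2,0,0.17],"twist":0},{"dp":[0.19,0,0.18],"twist":0},{"dp":[0.18,0,0.19],"twist":0},{"dp":[0.17,0,0.2],"twist":0},{"dp":[0.16,0,0.21],"twist":0}])

```text
time_s: 40.95
ee_pos: [0.5793, -0.0345, 0.1039]
eef_rot: [-3.13, 0.265, -0.178]
force: [-1.2, -0.3, 1.6]
grip_width: 0.0003
grip_force: 0.4
```

step_arm(deltas=[{"dp":[0.09,0,0.13],"twist":0},{"dp":[0.08,0,0.13],"twist":0},{"dp":[0.07,0,0.13],"twist":0},{"dp":[0.07,0,0.13],"twist":0},{"dp":[0.06,0,0.13],"twist":0},{"dp":[0,0,0],"twist":0}])

```text
time_s: 41.55
ee_pos: [0.5862, -0.0354, 0.075]
eef_rot: [-3.13, 0.266, -0.178]
force: [0.5, -0.6, 0.5]
grip_width: 0.0005
grip_force: 0.0
```

```bash
python3 - <<'E'
from h import *
stat(); lidang()
print(Rnow().inv().apply([0,0,-1]))
E
```

```text
t 41.5 p [ 0.5862 -0.0354  0.075 ] case [-57.7  36.3] z [-0.257  0.058 -0.965] x [ 0.95  -0.171 -0.263] F [ 0.5 -0.6  0.5] w 0.0 q [-0.13  0.67  1.32  0.02  1.42  1.61]
lid 1520 [0.14  0.154 0.171]
[0.26241768 0.01158367 0.96488485]
```

step_arm(deltas=[{"dp":[0.03,0,0.12],"twist":0},{"dp":[0.03,0,0.12],"twist":0},{"dp":[0.03,0,0.12],"twist":0},{"dp":[0.02,0,0.08],"twist":0},{"dp":[0,0,0],"twist":0}])

```text
time_s: 42.1
ee_pos: [0.5858, -0.0352, 0.0571]
eef_rot: [-3.13, 0.266, -0.178]
force: [0.2, -0.2, -0.5]
grip_width: 0.0002
grip_force: 0.0
```

step_arm(deltas=[{"dp":[0.013,0,0.05],"twist":0},{"dp":[0,0,0],"twist":0}])

```text
time_s: 42.3
ee_pos: [0.586, -0.0352, 0.0555]
eef_rot: [-3.13, 0.265, -0.178]
force: [0.5, 0.1, -0.3]
grip_width: 0.0002
grip_force: 0.1
```

step_arm(deltas=[{"dp":[0.013,0,0.05],"twist":0},{"dp":[0,0,0],"twist":0}])

```text
time_s: 42.5
ee_pos: [0.5861, -0.0352, 0.0537]
eef_rot: [-3.13, 0.265, -0.178]
force: [-0.2, 0.2, 3.2]
grip_width: 0.0004
grip_force: 1.4
```

step_arm(deltas=[{"dp":[0.013,0,0.05],"twist":0},{"dp":[0,0,0],"twist":0}])

```text
time_s: 42.7
ee_pos: [0.5862, -0.0352, 0.0531]
eef_rot: [-3.13, 0.264, -0.178]
force: [-5.0, 0.1, 15.5]
grip_width: 0.0004
grip_force: 7.7
```

```bash
python3 - <<'E'
from h import *
stat(); d=ctrl.camera('scene')[1]; S=world('scene',d); L=np.concatenate([(S[...,:2]-C0)@RC*1e3,S[...,2:]*1e3],-1)
m=(d>0)&((L[...,1]<-40)|(L[...,1]>100))&(abs(L[...,1])<170)&(L[...,2]>35)&(L[...,2]<90)&(L[...,0]<95)&(L[...,0]>-104)
Q=L[m]; k=np.polyfit(Q[:,0],Q[:,2],1); print(m.sum(),k,np.polyval(k,[95,-100]))
E
```

```text
t 42.7 p [ 0.5862 -0.0352  0.0531] case [-57.7  36.1] z [-0.255  0.058 -0.965] x [ 0.95  -0.171 -0.261] F [-5.   0.1 15.5] w 0.0 q [-0.13  0.7   1.33  0.02  1.38  1.61]
3721 [2.12936001e-03 5.00925326e+01] [50.29482184 49.87959664]
```

The lid is flat and fully shut. I'll lift away, check, and hand in.

step_arm(deltas=[{"dp":[-0.08,0,-0.3],"twist":0},{"dp":[-0.2,0,-0.9],"twist":0},{"dp":[-0.2,0,-0.9],"twist":0},{"dp":[-0.2,0,-0.9],"twist":0},{"dp":[-0.2,0,-0.9],"twist":0},{"dp":[-0.2,0,-0.9],"twist":0},{"dp":[0,0,0],"twist":0},{"dp":[0,0,0],"twist":0}])

```text
time_s: 43.55
ee_pos: [0.5941, -0.0389, 0.2484]
eef_rot: [-3.13, 0.264, -0.178]
force: [0.6, 0.2, -0.8]
grip_width: 0.0003
grip_force: 0.0
```

```bash
python3 - <<'E'
from h import *
stat(); d=ctrl.camera('scene')[1]; S=world('scene',d); L=np.concatenate([(S[...,:2]-C0)@RC*1e3,S[...,2:]*1e3],-1)
m=(d>0)&((L[...,1]<-40)|(L[...,1]>100))&(abs(L[...,1])<170)&(L[...,2]>35)&(L[...,2]<90)&(L[...,0]<95)&(L[...,0]>-104)
Q=L[m]; k=np.polyfit(Q[:,0],Q[:,2],1); print(np.polyval(k,[95,-100]))
print(ctrl.hand_in())
E
```

```text
t 43.5 p [ 0.5941 -0.0389  0.2484] case [-66.1  38.3] z [-0.255  0.058 -0.965] x [ 0.95  -0.171 -0.261] F [ 0.6  0.2 -0.8] w 0.0 q [-0.14  0.55  1.1   0.02  1.76  1.61]
[50.26868926 49.92508115]
the job is handed in; nothing more can be done
None
```

I handed the job in at 43.5 s of the 64 s: the last picture before closing showed the four tins in one closed row in the right-hand hinge corner, and the lid then measured flat and shut; the hand-in gave no verdict, and one early push peaked at about 100 N at the wrist (limit 120 N).

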